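# Load the glass kiln, close it and switch it on

## Robot

A 6-joint arm with a two-finger parallel gripper is mounted at the origin on the work surface. World frame = base frame: x ahead of the robot, y to its left, z up, the work surface at z = 0. Lengths are in m, angles in rad, forces in N, time in s.
With the tool pointing down it reaches from about 0.35 to 0.775 m from the base axis. Payload 5.5 kg.
Tool frame: the origin (TCP) lies on the centre line of the jaws, within the pads' length; the fingertips stand 17 mm ahead of it and the grasp point (between the pads) lies 2 mm behind it; z points along the fingers, y is the direction in which the jaws open and shut (so a half turn about z gives the same grasp; the last joint's range is limited). The gripper opens to 85 mm and grips with 20 to 120 N. Pads are 22 mm wide; open, the fingers measure 114 mm over their backs; the gripper's body (76 mm by 85 mm) begins 54 mm behind the grasp point. The pads swing forward as they close: fully open they stand 13 mm farther back than shut.
Start: joints at [1.121, 0.313, 0.046, 1.304, 0, 1.431], TCP at [0.175, 0.548, 0.248] pointing down, gripper open.
Joint ranges: [-2.76, 2.76], [-0.86, 1.69], [-1.03, 1.26], [-2.2, 2.34], [-1.47, 1.5], [-3.14, 3.14]. Speed limits (rad/s): [2.57, 2.57, 3.14, 3.14, 3.14, 3.14].

## Interface

Orientations are given as a unit quaternion [w, x, y, z].
In Python, from workcell import env gives the robot as it stands.
- The arm moves only by the tool servo_tool, never from a script. Its argument "increments" is a list of rows, each an object of numbers: "claw": the closure, from 0 (fully open) to 1 (shut); "x", "y", "z": the shift along the world's x, y, z in units of 25 mm (1.0 is 25 mm); "ax", "ay", "az": the turn, a rotation vector about the world's x, y, z in units of 8 degrees (1.0 is 8 degrees). A call has 1 to 5 rows; each row shifts and turns the commanded pose from where the row before left it; what a row does not reach is not made up. A row lasts 1/10 s, in which the tool goes at most 50 mm and 8.59 degrees, less where a joint would pass 70% of its speed; a pose out of reach is approached as far as the arm can. A call is refused whole if a number of a shift passes 1 or a number of a turn 1, either way. A call with a gripper value outside its range is refused whole. The fingers move at their own pace and stop on an object; "newtons" is the grip in N (left out, the last holds). Time passes only in rows, so rows that do not move let the fingers close. It gives the time, the measured TCP pose, the force and the opening at its end, in the units of the state.
- env.get_state(): the state, without advancing time (a new reading comes with each control period).
- env.read_camera(name): name is "side" or "top" or "wrist"; returns the picture (480x640x3 uint8, red, green, blue); there is no depth.
- env.calibration(name): a dict with "K" (3x3 intrinsics, pixels), "world_to_cam" (4x4, takes a point from world to camera coordinates). Camera axes: x right, y down, z forward; pixel columns grow to the right and rows downward; lengths in m; the calibration is good to about 2 mm. A picture is of the moment at which its call begins: read the wrist's pose just before it. calibration takes no time and is no camera call; for the wrist camera it gives the pose at the moment of the call.
- env.hand_in(): hands the job in, once; it reports no verdict.
The state is a dict: "clock": time; "joint_pos": joint angles; "qvel": joint speeds; "tau": joint torques, N m; "tcp_pos": TCP position; "orientation": TCP orientation; "wrist_force": force on the tool from outside, world axes, zero at the start; "ft_torque": the same for the moment, N m; "finger_gap": finger opening in m.
Only numpy, scipy, OpenCV 4.12 (cv2) and the standard library are available. Lean on these libraries where they do the work, as an engineer would, in place of code of your own. Each camera call takes 0.05 s, during which the arm holds its last target.

## Task

Get the kiln going: take the scraper off the kiln shelf and slide it blade first, fully home, into its holder on the bench, and stand every mould upright on the kiln shelf with at least 5 mm clear between moulds and from the chamber walls. Once all the moulds are loaded, lower the lid without slamming it until it is fully shut, and then turn the switch clockwise until it clicks over to on. Leave the jar, hammer and brush alone.

Things in the scene. Friction and masses are not known exactly. Their poses are not given: they have to be found in the camera images.
- kiln: Bench-top glass kiln, fixed: a metal-cased box 194 mm (x) by 274 mm (y) with an open-topped chamber under a hinged lid. Origin on the bench under the middle of that box; x points away from the robot at yaw 0, y left. A control box 150 mm (x) by 102 mm (y), top 85 mm above the bench, is joined to its +y side, centred at y = 192 mm, and carries the switch.
- kiln_shelf (a point): Centre of the chamber floor (the kiln shelf), 45 mm above the bench over the kiln's origin, same axes. The chamber is 156 mm (x) by 230 mm (y), its rim 55 mm above the shelf.
- lid (a joint): Kiln lid, 194 by 274 by 30 mm, hinged along the kiln's far (+x) top edge. 0 = shut on the rim, grows as it opens, 1.75 = end stop (rad); open at the start (1.55 to 1.68). The stiff hinge holds it where it is left; moving it by the handle takes up to about 7 N.
- lid_handle (a point): Middle of the lid's handle: a round bar 11 mm thick, 120 mm long, parallel to the kiln's y axis, on posts 102 mm apart, 35 mm out from the lid's front edge (towards the robot when shut, upwards when open); 229 mm from the hinge line across the lid, 15 mm above its underside. Lid shut: 132 mm before the kiln's origin, 116 mm above the bench, 29 mm clear gap to the kiln.
- lid_hinge (a point): Middle of the lid's hinge line, at the kiln's far top edge: 97 mm beyond the kiln's origin and 100 mm above the bench. The lid's underside passes through it.
- switch (a joint): Rotary snap switch on the control box. 0 = off, 1.047 rad (60 degrees, end stop) = on; grows clockwise seen from above. An over-centre spring resists with up to about 0.2 N m until half way (0.52 rad), then snaps it over to on; let go before that, it springs back to off.
- switch_grip (a point): On the switch's axis at the height to grip, 122 mm above the bench. The grip is a black upright bar 49 mm long, 14 mm wide, 32 mm high, its top 7 mm above this point; when off, its length lies along the kiln's x axis. The axis is 55 mm from the edge of the shut lid, whose top is 130 mm above the bench.
- scraper: Scraper lying flat on the kiln shelf, 160 g: steel blade 90 long, 80 wide, 4 mm thick; dark wooden handle 100 long, 26 wide, 24 mm high, its underside level with the blade's. Origin on the underside, mid-width, 15 mm behind the blade (good place to grip across the handle; centre of mass 25 mm ahead); x towards the blade's front edge (105 mm ahead), handle end 85 mm behind; z up.
- scraper_tip (a point): Middle of the blade's front edge, half way up its thickness (2 mm above the underside).
- holder: Fixed plywood scraper holder: base 128 mm wide (y), 20 mm high, with a channel on top, open towards the robot (-x) and seen from above. Channel 92 mm wide, 10 mm high, under two side lips 64 mm apart whose tops are 38 mm above the bench. Origin on the bench, mid-width; channel mouth at x = -45 mm, back stop at x = +40 mm. The blade slides in flat along +x.
- holder_home (a point): Where the scraper's origin lies when its blade is fully home against the back stop (within 10 mm): x = -65 mm in the holder's frame, on the channel floor 20 mm above the bench.
- mould1: One of up to four identical casting moulds, white ceramic drums filled with glass: 56 mm diameter, 36 mm tall, about 150 g, standing upright on the bench at the start; two, three or four are present, the rest are absent. Origin at the centre of the underside, z up through the glass.
- mould2: One of up to four identical casting moulds, white ceramic drums filled with glass: 56 mm diameter, 36 mm tall, about 150 g, standing upright on the bench at the start; two, three or four are present, the rest are absent. Origin at the centre of the underside, z up through the glass.
- mould3: One of up to four identical casting moulds, white ceramic drums filled with glass: 56 mm diameter, 36 mm tall, about 150 g, standing upright on the bench at the start; two, three or four are present, the rest are absent. Origin at the centre of the underside, z up through the glass.
- mould4: One of up to four identical casting moulds, white ceramic drums filled with glass: 56 mm diameter, 36 mm tall, about 150 g, standing upright on the bench at the start; two, three or four are present, the rest are absent. Origin at the centre of the underside, z up through the glass.
- jar: Bystander: closed glass jar, 72 mm diameter, 100 mm tall; origin under its centre. Leave alone.
- hammer: Bystander: hammer, 240 mm long, lying beyond the kiln. Leave alone.
- brush: Bystander: brush, 200 mm long, lying beyond the holder. Leave alone.

How it is judged:
By the outcome, as a careful person would: the job done as asked, in the order asked, and still so for the second after the job is handed in, with the robot touching nothing.
Of mould1, mould2, mould3, mould4 only 2 to 4 are there at a start; the rules pass over those that are not, and their reading is None.
At some moment in a run one of scraper, mould1, mould2, mould3, mould4 may be knocked a few centimetres aside while the robot is not near it.
It also fails if it takes over 210 s, if anything falls off the work surface, if the arm or the gripper's body presses on something with over 40 N, if the wrist force passes 120 N, or if a joint passes its speed limit or range.

## Working session

There is one attempt and no reset: what is moved stays moved. The work goes in short steps, Python scripts to look and compute and a tool call to move; the robot and the scene stay as the last step left them, time stands still between calls to the robot, and variables do not carry over. Pictures are saved under pics/ and viewed, and the job is handed in when it is done.

Besides the shell and the picture viewer there is one more tool, called after "Request:" as a command line: name --argument value ..., lists and objects as JSON in quotes. servo_tool: Moves the arm, as the interface text tells. Its arguments: {"type":"object","properties":{"increments":{"type":"array"},"newtons":{"type":"number"}},"required":["increments"]}

```bash
ls; mkdir -p pics; python3 - <<'E'
from workcell import env
import cv2
print(env.get_state())
for n in ["side","top","wrist"]:
    c=env.calibration(n); print(n,c["K"],c["world_to_cam"])
    im=env.read_camera(n); cv2.imwrite(f"pics/{n}0.png",im[:,:,::-1])
E
```

```text
pics
{'clock': 0.0, 'joint_pos': array([1.12140961e+00, 3.13988990e-01, 4.49842053e-02, 1.30359485e+00,
       2.49650360e-05, 1.43115774e+00]), 'qvel': array([-0.00061009, -0.00084045,  0.00103671, -0.00035514,  0.00087641,
       -0.00087655]), 'tau': array([ 1.09909910e-03, -4.80632472e+01,  2.98530650e+01,  1.95265812e-02,
        8.81304527e-05,  1.67704997e-05]), 'tcp_pos': array([0.17508599, 0.54719654, 0.24741747]), 'orientation': array([-2.73671071e-04,  1.54255621e-01,  9.88030561e-01, -8.59207892e-04]), 'wrist_force': array([ 0.20773961, -0.47683688, -0.23263959]), 'ft_torque': array([0.05939337, 0.03234743, 0.04514664]), 'finger_gap': 0.08535886814441984}
side [[470.36160393   0.         322.43125875]
 [  0.         470.36160393 248.90796524]
 [  0.           0.           1.        ]] [[-0.96842618 -0.24920062  0.0070554   0.58715971]
 [-0.18827424  0.71252163 -0.67591844  0.20419632]
 [ 0.16341217 -0.65590547 -0.73694266  0.93645245]
 [ 0.          0.          0.          1.        ]]
top [[619.00816895   0.         320.3140857 ]
 [  0.         619.00816895 237.75547908]
 [  0.           0.           1.        ]] [[ 0.01077589 -0.99987903  0.0112161  -0.01830938]
 [-0.99004377 -0.01224287 -0.14022642  0.62154176]
 [ 0.14034677 -0.00959337 -0.99005593  1.50118238]
 [ 0.          0.          0.          1.        ]]
wrist [[380.6922196    0.         317.72832994]
 [  0.         380.6922196  238.16910502]
 [  0.           0.           1.        ]] [[ 0.30527833  0.95225976 -0.00254878 -0.5739343 ]
 [ 0.9031327  -0.28867834  0.31783036 -0.0415493 ]
 [ 0.30192128 -0.09932861 -0.94814417  0.38172682]
 [ 0.          0.          0.          1.        ]]
```

View pics/top0.png

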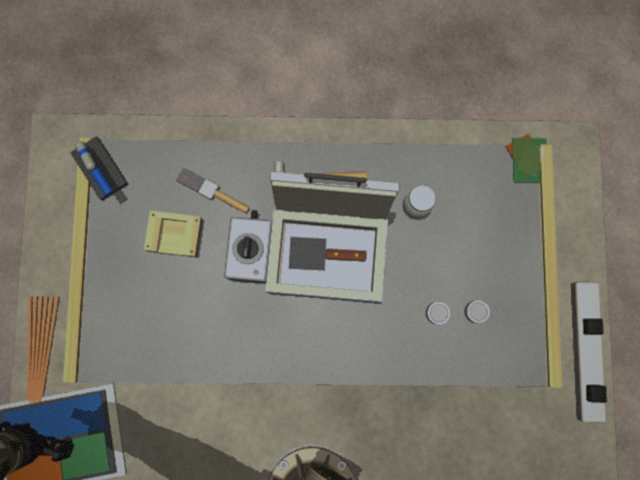

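View pics/side0.png

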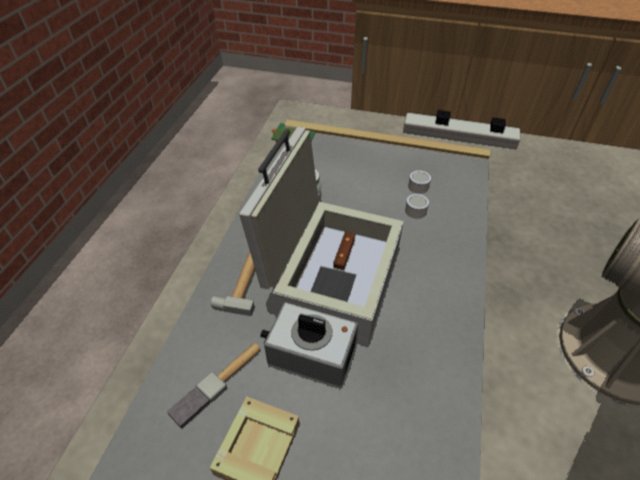

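View pics/wrist0.png

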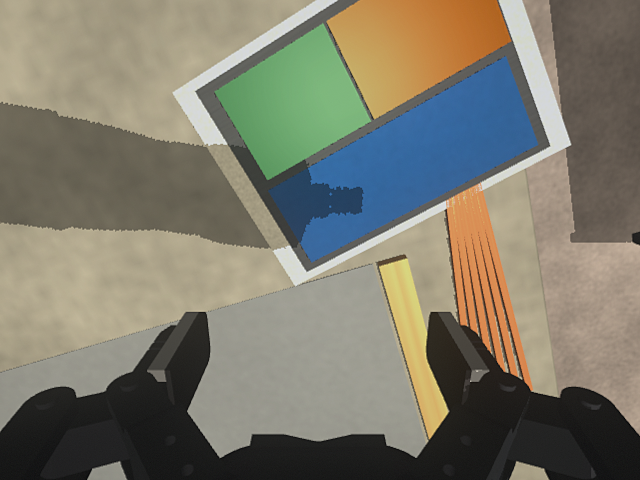

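The top view shows the kiln (rim corners about (270,210) to (387,302)). The scraper's blade points left on the shelf (blade ~(307,253), handle ~(346,255)). The holder is at ~(173,234), and there are two moulds at ~(438,313) and ~(478,312). I'll measure these precisely next.

```bash
cat > h.py <<'E'
from workcell import env
import numpy as np, cv2
def ray(cal,u,v):
    K=np.array(cal["K"]);T=np.array(cal["world_to_cam"]);R=T[:3,:3];t=T[:3,3]
    d=R.T@np.linalg.inv(K)@np.array([u,v,1.0]);return -R.T@t,d
def onz(cal,u,v,z):
    o,d=ray(cal,u,v);s=(z-o[2])/d[2];return (o+s*d)
def proj(cal,p):
    K=np.array(cal["K"]);T=np.array(cal["world_to_cam"]);c=T[:3,:3]@np.array(p)+T[:3,3];q=K@c;return q[:2]/q[2]
def snap(n,name=None):
    c=env.calibration(n);im=env.read_camera(n)[:,:,::-1].copy()
    if name: cv2.imwrite("pics/%s.png"%name,im)
    return c,im
E
python3 - <<'E'
import cv2
im=cv2.imread('pics/top0.png')
a=im[160:310,220:400]; cv2.imwrite('pics/topk.png',cv2.resize(a,None,fx=4.4,fy=4,interpolation=cv2.INTER_CUBIC)[:600,:800])
a=im[200:265,135:210]; cv2.imwrite('pics/toph.png',cv2.resize(a,None,fx=8,fy=8,interpolation=cv2.INTER_CUBIC))
E
```

```text
(no output)
```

View pics/topk.png

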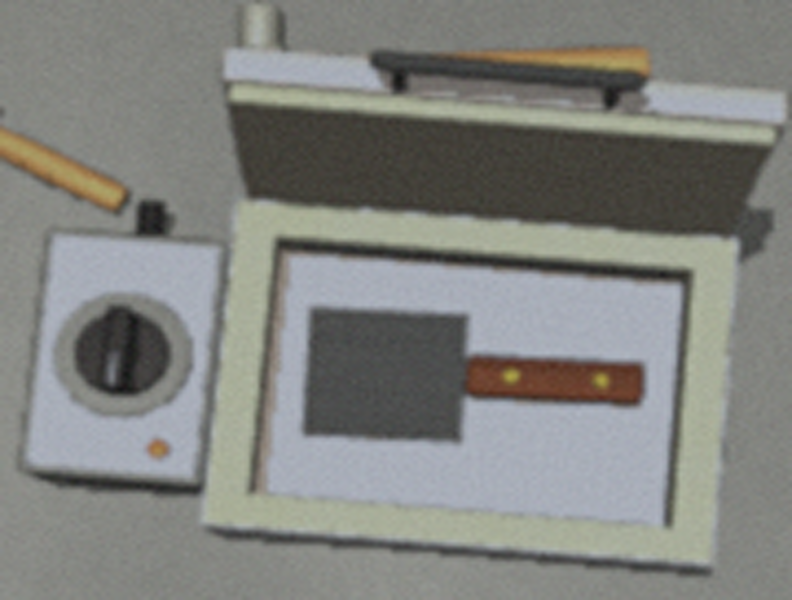

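View pics/toph.png

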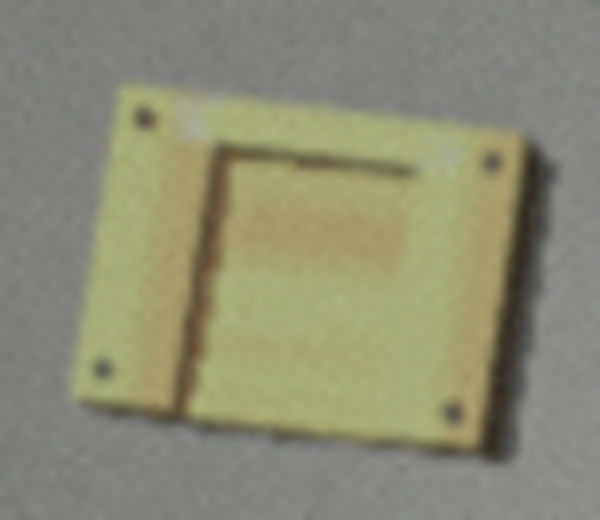

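```bash
python3 - <<'E'
from h import *
c=env.calibration("top")
K=lambda x,y,z:onz(c,220+(x+.5)/4.4-.5,160+(y+.5)/4-.5,z)[:2]
H=lambda x,y,z:onz(c,135+(x+.5)/8-.5,200+(y+.5)/8-.5,z)[:2]
def rect(P,n):
    P=np.array(P); ctr=P.mean(0)
    xax=(P[0]+P[1]-P[2]-P[3])/2; yax=(P[0]+P[3]-P[1]-P[2])/2
    print(n,ctr.round(4),"xlen",np.linalg.norm(xax).round(4),"ylen",np.linalg.norm(yax).round(4),"yawx",np.degrees(np.arctan2(xax[1],xax[0])).round(2),"yawy",np.degrees(np.arctan2(-yax[0],yax[1])).round(2))
rect([K(*p,.1) for p in [(276,240),(692,270),(668,527),(250,493)]],"rim in")
rect([K(*p,.1) for p in [(235,203),(738,237),(712,568),(203,525)]],"rim out")
rect([K(*p,.049) for p in [(308,308),(467,315),(460,441),(303,435)]],"blade")
rect([K(*p,.069) for p in [(468,357),(643,365),(640,404),(466,396)]],"handle")
rect([H(*p,.038) for p in [(122,88),(525,133),(477,445),(75,400)]],"holder")
print("lip inner L front/back",H(180,412,.038),H(215,148,.038))
print("handle bar", )
im=cv2.imread('pics/top0.png')
a=im[295:330,415:500].astype(int)
hsv=cv2.cvtColor(im,cv2.COLOR_BGR2GRAY); m=np.zeros_like(hsv); m[290:335,415:500]=(hsv[290:335,415:500]>165)
n,l,s,cc=cv2.connectedComponentsWithStats(m)
for i in range(1,n):
    if s[i][4]>20: print(s[i],cc[i],onz(c,*cc[i],.036))
cv2.imwrite('pics/topm.png',cv2.resize(im[285:340,410:505],None,fx=8,fy=8,interpolation=cv2.INTER_CUBIC))
E
```

```text
rim in [ 0.5722 -0.0265] xlen 0.1543 ylen 0.2278 yawx -4.53 yawy -4.16
rim out [ 0.5721 -0.0268] xlen 0.1974 ylen 0.2764 yawx -4.07 yawy -4.11
blade [0.5818 0.0215] xlen 0.0789 ylen 0.0891 yawx -1.66 yawy -1.92
handle [ 0.5769 -0.0732] xlen 0.0241 ylen 0.0972 yawx -3.03 yawy -2.21
holder [0.6305 0.3599] xlen 0.0993 ylen 0.1268 yawx -6.04 yawy -5.73
lip inner L front/back [0.5840481  0.39506263] [0.66753134 0.38808914]
handle bar
```

View pics/topm.png

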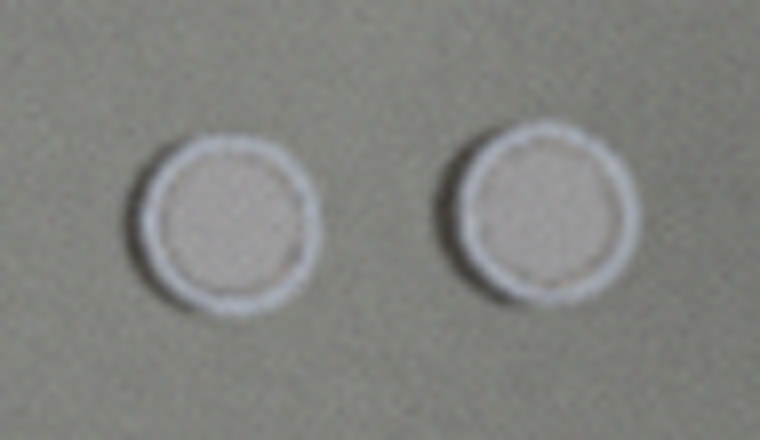

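Two moulds are visible at about (439,313) and (479,312). I'm starting towards the scraper.

Request:
servo_tool --increments '[{"x": 0.3, "y": -0.45, "z": 0.5, "az": 0.3, "claw": 0}, {"x": 0.68, "y": -0.95, "z": 0.3, "az": 0.55}, {"x": 0.68, "y": -0.95, "az": 0.55}, {"x": 0.68, "y": -0.95, "az": 0.55}, {"x": 0.68, "y": -0.95, "az": 0.55}]' --newtons 40

```text
schema error: expected keys claw, x, y, z, ax, ay, az
```

```bash
cat >> h.py <<'E'
def st():
    s=env.get_state();R=cv2.Rodrigues(np.zeros(3))[0]
    from scipy.spatial.transform import Rotation as Ro
    q=s["orientation"];R=Ro.from_quat([q[1],q[2],q[3],q[0]]).as_matrix()
    print("t",round(s["clock"],2),"tcp",s["tcp_pos"].round(4),"jawyaw",np.degrees(np.arctan2(R[1,1],R[0,1])).round(2),"z",R[:,2].round(4),"gap",round(s["finger_gap"],4),"F",s["wrist_force"].round(1),"j",s["joint_pos"].round(2))
    return s
E
python3 -c "
from h import *
st()"
```

```text
t 0.15 tcp [0.1751 0.5473 0.2476] jawyaw 72.25 z [-6.0e-04 -1.3e-03 -1.0e+00] gap 0.0855 F [-0.1  0.4 -0. ] j [ 1.12  0.31  0.05  1.3  -0.    1.43]
```

All keys are needed in each row.

Request:
servo_tool --increments '[{"claw": 0, "x": 0.3, "y": -0.45, "z": 0.5, "ax": 0, "ay": 0, "az": 0.3}, {"claw": 0, "x": 0.68, "y": -0.95, "z": 0.3, "ax": 0, "ay": 0, "az": 0.55}, {"claw": 0, "x": 0.68, "y": -0.95, "z": 0, "ax": 0, "ay": 0, "az": 0.55}, {"claw": 0, "x": 0.68, "y": -0.95, "z": 0, "ax": 0, "ay": 0, "az": 0.55}, {"claw": 0, "x": 0.68, "y": -0.95, "z": 0, "ax": 0, "ay": 0, "az": 0.55}]' --newtons 40

```text
clock: 0.65
tcp_pos: [0.2512, 0.4404, 0.2681]
orientation: [-0.0, -0.021, 1.0, -0.0]
wrist_force: [-0.2, 0.3, 0.8]
finger_gap: 0.0854
```

```bash
python3 -c "
from h import *
st()"
```

```text
t 0.65 tcp [0.2512 0.4404 0.2681] jawyaw 92.45 z [-2.e-04 -2.e-04 -1.e+00] gap 0.0854 F [-0.2  0.3  0.8] j [ 0.89  0.18 -0.08  1.31 -0.    0.85]
```

Request:
servo_tool --increments '[{"claw": 0, "x": 0.66, "y": -0.96, "z": 0, "ax": 0, "ay": 0, "az": 0.55}, {"claw": 0, "x": 0.66, "y": -0.96, "z": 0, "ax": 0, "ay": 0, "az": 0.55}, {"claw": 0, "x": 0.66, "y": -0.96, "z": 0, "ax": 0, "ay": 0, "az": 0.55}, {"claw": 0, "x": 0.66, "y": -0.96, "z": 0, "ax": 0, "ay": 0, "az": 0.55}, {"claw": 0, "x": 0.66, "y": -0.96, "z": 0, "ax": 0, "ay": 0, "az": 0.55}]'

```text
clock: 1.15
tcp_pos: [0.3337, 0.3203, 0.2682]
orientation: [-0.0, -0.212, 0.977, -0.0]
wrist_force: [-0.1, 0.0, 0.4]
finger_gap: 0.085
```

Request:
servo_tool --increments '[{"claw": 0, "x": 0.66, "y": -0.96, "z": 0, "ax": 0, "ay": 0, "az": 0.55}, {"claw": 0, "x": 0.66, "y": -0.96, "z": 0, "ax": 0, "ay": 0, "az": 0.55}, {"claw": 0, "x": 0.66, "y": -0.96, "z": 0, "ax": 0, "ay": 0, "az": 0.55}, {"claw": 0, "x": 0.66, "y": -0.96, "z": 0, "ax": 0, "ay": 0, "az": 0.55}, {"claw": 0, "x": 0.66, "y": -0.96, "z": 0, "ax": 0, "ay": 0, "az": 0.55}]'

```text
clock: 1.65
tcp_pos: [0.4162, 0.2003, 0.2682]
orientation: [-0.0, -0.394, 0.919, 0.0]
wrist_force: [-0.1, 0.4, -0.1]
finger_gap: 0.0854
```

Request:
servo_tool --increments '[{"claw": 0, "x": 0.66, "y": -0.96, "z": 0, "ax": 0, "ay": 0, "az": 0.55}, {"claw": 0, "x": 0.66, "y": -0.96, "z": 0, "ax": 0, "ay": 0, "az": 0.55}, {"claw": 0, "x": 0.66, "y": -0.96, "z": 0, "ax": 0, "ay": 0, "az": 0.55}, {"claw": 0, "x": 0.5, "y": -0.7, "z": 0, "ax": 0, "ay": 0, "az": 0.55}, {"claw": 0, "x": 0, "y": 0, "z": 0, "ax": 0, "ay": 0, "az": 0.55}]'

```text
clock: 2.15
tcp_pos: [0.4792, 0.1098, 0.2678]
orientation: [-0.0, -0.561, 0.828, -0.0]
wrist_force: [-1.2, -0.8, -0.2]
finger_gap: 0.0855
```

```bash
python3 -c "
from h import *
st()
snap('wrist','w1')"
```

```text
t 2.15 tcp [0.4792 0.1098 0.2678] jawyaw 158.24 z [-2.e-04 -5.e-04 -1.e+00] gap 0.0855 F [-1.2 -0.8 -0.2] j [ 0.06  0.15 -0.12  1.3  -0.   -1.13]
```

View pics/w1.png

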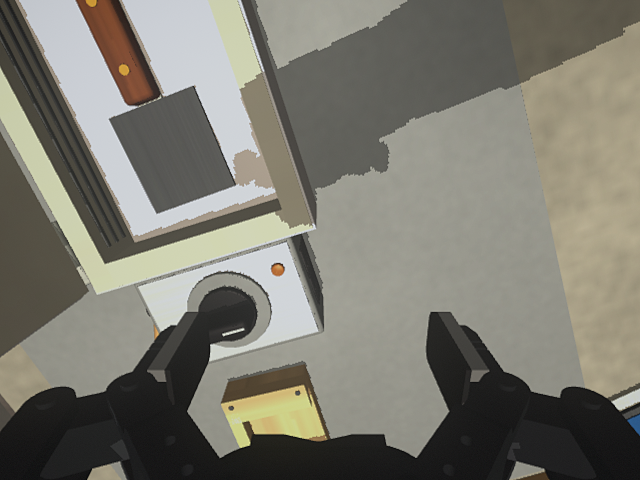

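The wrist view shows the scraper (blade corners ~(110,120), (195,87), (235,185), (158,212)), plus the switch and holder. I'll keep going to just above the scraper handle.

Request:
servo_tool --increments '[{"claw": 0, "x": 0.66, "y": -0.96, "z": 0, "ax": 0, "ay": 0, "az": 0.5}, {"claw": 0, "x": 0.66, "y": -0.96, "z": -0.4, "ax": 0, "ay": 0, "az": 0.5}, {"claw": 0, "x": 0.66, "y": -0.96, "z": -0.8, "ax": 0, "ay": 0, "az": 0.5}, {"claw": 0, "x": 0.66, "y": -0.96, "z": -0.8, "ax": 0, "ay": 0, "az": 0.5}, {"claw": 0, "x": 0.66, "y": -0.96, "z": -0.6, "ax": 0, "ay": 0, "az": 0.5}]'

```text
clock: 2.7
tcp_pos: [0.5602, -0.0086, 0.2019]
orientation: [-0.0, -0.697, 0.717, 0.001]
wrist_force: [-0.2, 0.3, 0.7]
finger_gap: 0.0858
```

Request:
servo_tool --increments '[{"claw": 0, "x": 0.66, "y": -1.0, "z": -0.2, "ax": 0, "ay": 0, "az": 0}, {"claw": 0, "x": 0, "y": 0, "z": 0, "ax": 0, "ay": 0, "az": 0}]'

```text
clock: 2.9
tcp_pos: [0.5778, -0.0355, 0.1965]
orientation: [-0.001, -0.695, 0.719, 0.0]
wrist_force: [0.0, -0.5, -0.0]
finger_gap: 0.0854
```

```bash
python3 -c "
from h import *
st()
snap('wrist','w2');snap('top','t2')"
```

```text
t 2.9 tcp [ 0.5778 -0.0355  0.1965] jawyaw 178.0 z [-1.6e-03 -4.0e-04 -1.0e+00] gap 0.0854 F [ 0.  -0.5 -0. ] j [-0.2   0.34 -0.04  1.19 -0.   -1.74]
```

View pics/w2.png

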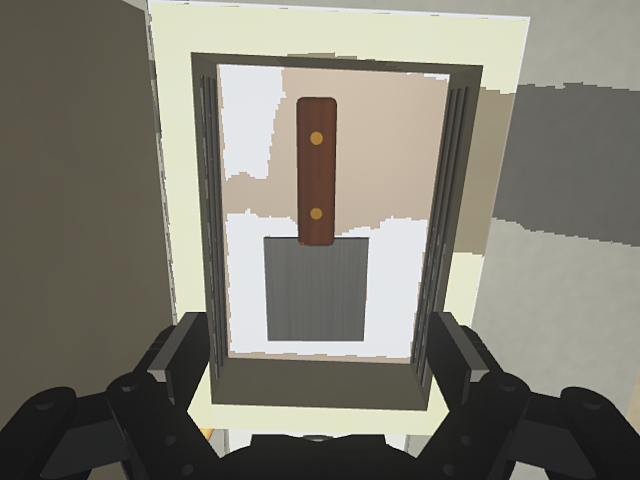

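View pics/t2.png

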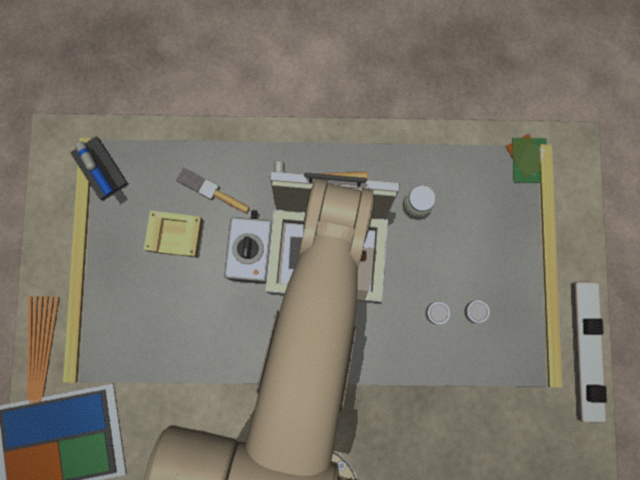

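```bash
python3 -c "
from h import *
c=env.calibration('wrist')
for p in [(264,237),(368,238),(364,341),(268,341)]: print('blade',onz(c,*p,.049).round(4))
for p in [(297,100),(336,100),(298,242),(335,242)]: print('handle',onz(c,*p,.069).round(4))
for p in [(316,138),(316,214)]: print('rivet',onz(c,*p,.069).round(4))
for p in [(191,53),(483,66),(429,409),(214,403)]: print('rim in',onz(c,*p,.1).round(4))
"
```

```text
blade [ 0.6175 -0.0252  0.049 ]
blade [ 0.5384 -0.0217  0.049 ]
blade [0.541  0.0692 0.049 ]
blade [0.6213 0.0664 0.049 ]
handle [ 0.5865 -0.1217  0.069 ]
handle [ 0.562  -0.1209  0.069 ]
handle [ 0.5906 -0.0272  0.069 ]
handle [ 0.5644 -0.0263  0.069 ]
rivet [ 0.5754 -0.0981  0.069 ]
rivet [ 0.5771 -0.0472  0.069 ]
rim in [ 0.6403 -0.1462  0.1   ]
rim in [ 0.484  -0.1348  0.1   ]
rim in [0.4993 0.0942 0.1   ]
rim in [0.6555 0.0834 0.1   ]
```

Request:
servo_tool --increments '[{"claw": 0.4, "x": 0, "y": -0.1, "z": -0.5, "ax": 0, "ay": 0, "az": 0}, {"claw": 0.4, "x": 0, "y": 0, "z": -1, "ax": 0, "ay": 0, "az": 0}, {"claw": 0.4, "x": 0, "y": 0, "z": -1, "ax": 0, "ay": 0, "az": 0}, {"claw": 0.4, "x": 0, "y": 0, "z": -1, "ax": 0, "ay": 0, "az": 0}, {"claw": 0.4, "x": 0, "y": 0, "z": -0.8, "ax": 0, "ay": 0, "az": 0}]'

```text
clock: 3.5
tcp_pos: [0.5755, -0.0343, 0.0892]
orientation: [-0.0, -0.697, 0.717, 0.001]
wrist_force: [-0.1, 0.4, 0.6]
finger_gap: 0.0514
```

Request:
servo_tool --increments '[{"claw": 0.4, "x": 0, "y": 0, "z": -0.5, "ax": 0, "ay": 0, "az": 0}, {"claw": 0.4, "x": 0, "y": 0, "z": -0.4, "ax": 0, "ay": 0, "az": 0}, {"claw": 0.4, "x": 0, "y": 0, "z": -0.1, "ax": 0, "ay": 0, "az": 0}, {"claw": 0.4, "x": 0, "y": 0, "z": 0, "ax": 0, "ay": 0, "az": 0}]'

```text
clock: 3.9
tcp_pos: [0.5769, -0.0354, 0.066]
orientation: [0.0, -0.696, 0.718, -0.0]
wrist_force: [0.9, -0.5, 0.7]
finger_gap: 0.0515
```

```bash
python3 -c "
from h import *
st()
snap('wrist','w3')"
```

```text
t 3.9 tcp [ 0.5769 -0.0354  0.066 ] jawyaw 178.26 z [ 2.e-04 -0.e+00 -1.e+00] gap 0.0515 F [ 0.9 -0.5  0.7] j [-0.2   0.44 -0.24  0.89  0.   -1.74]
```

View pics/w3.png

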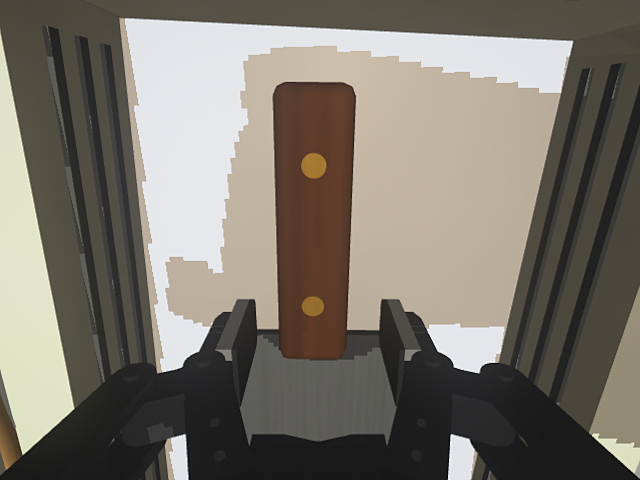

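The handle sits between the pads: rivets at (313,166) and (313,306), pads at x≈240 and 395. I'll shift slightly toward the handle end and close.

Request:
servo_tool --increments '[{"claw": 0.4, "x": 0, "y": -0.15, "z": -0.05, "ax": 0, "ay": 0, "az": 0}, {"claw": 1, "x": 0, "y": 0, "z": 0, "ax": 0, "ay": 0, "az": 0}, {"claw": 1, "x": 0, "y": 0, "z": 0, "ax": 0, "ay": 0, "az": 0}, {"claw": 1, "x": 0, "y": 0, "z": 0, "ax": 0, "ay": 0, "az": 0}, {"claw": 1, "x": 0, "y": 0, "z": 0, "ax": 0, "ay": 0, "az": 0}]' --newtons 60

```text
clock: 4.45
tcp_pos: [0.5775, -0.0397, 0.0654]
orientation: [0.0, -0.696, 0.718, -0.001]
wrist_force: [-0.5, -1.1, 4.7]
finger_gap: 0.0249
```

Request:
servo_tool --increments '[{"claw": 1, "x": 0, "y": 0, "z": 0, "ax": 0, "ay": 0, "az": 0}, {"claw": 1, "x": 0, "y": 0, "z": 0, "ax": 0, "ay": 0, "az": 0}, {"claw": 1, "x": 0, "y": 0, "z": 0.2, "ax": 0, "ay": 0, "az": 0}, {"claw": 1, "x": 0, "y": 0, "z": 0.4, "ax": 0, "ay": 0, "az": 0}, {"claw": 1, "x": 0, "y": 0, "z": 0.4, "ax": 0, "ay": 0, "az": 0}]'

```text
clock: 4.95
tcp_pos: [0.5762, -0.0392, 0.0898]
orientation: [-0.0, -0.696, 0.718, 0.001]
wrist_force: [1.0, 0.4, -1.9]
finger_gap: 0.0249
```

```bash
python3 -c "
from h import *
st()
snap('wrist','w4')"
```

```text
t 4.95 tcp [ 0.5762 -0.0392  0.0898] jawyaw 178.26 z [-1.6e-03  4.0e-04 -1.0e+00] gap 0.0249 F [ 1.   0.4 -1.9] j [-0.21  0.41 -0.21  0.95  0.   -1.75]
```

View pics/w4.png

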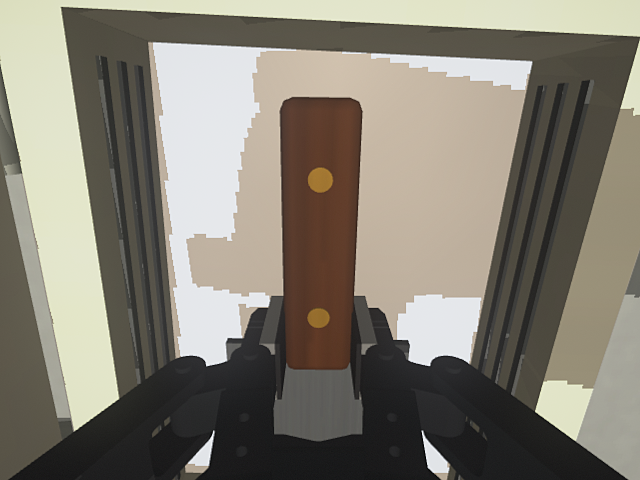

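Request:
servo_tool --increments '[{"claw": 1, "x": 0, "y": 0, "z": 0.8, "ax": 0, "ay": 0, "az": 0}, {"claw": 1, "x": 0, "y": 0, "z": 1, "ax": 0, "ay": 0, "az": 0}, {"claw": 1, "x": -0.2, "y": 0, "z": 1, "ax": 0, "ay": 0, "az": 0}, {"claw": 1, "x": -0.4, "y": 0, "z": 1, "ax": 0, "ay": 0, "az": -0.3}, {"claw": 1, "x": -0.4, "y": 0.3, "z": 1, "ax": 0, "ay": 0, "az": -0.6}]'

```text
clock: 5.5
tcp_pos: [0.5516, -0.0323, 0.2108]
orientation: [-0.0, -0.649, 0.761, -0.0]
wrist_force: [0.7, 0.3, -1.7]
finger_gap: 0.0253
```

```bash
python3 -c "
from h import *
st()
im=cv2.imread('pics/side0.png')
cv2.imwrite('pics/sideh.png',cv2.resize(im[385:480,200:310],None,fx=6,fy=6,interpolation=cv2.INTER_CUBIC))"
```

```text
t 5.5 tcp [ 0.5516 -0.0323  0.2108] jawyaw 170.86 z [ 2.e-04 -3.e-04 -1.e+00] gap 0.0253 F [ 0.7  0.3 -1.7] j [-0.2   0.28 -0.09  1.2  -0.   -1.61]
```

View pics/sideh.png

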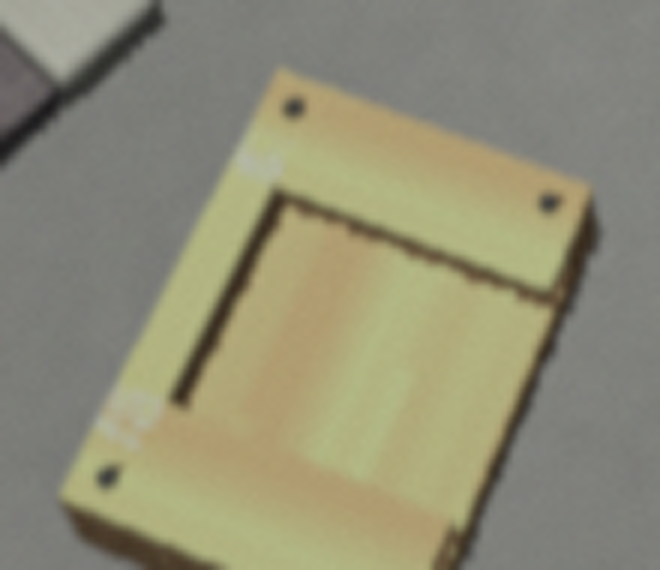

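```bash
python3 -c "
from h import *
c=env.calibration('side');t=env.calibration('top')
S=lambda x,y,z:onz(c,200+(x+.5)/6-.5,385+(y+.5)/6-.5,z)[:2].round(4)
H=lambda x,y,z:onz(t,135+(x+.5)/8-.5,200+(y+.5)/8-.5,z)[:2].round(4)
print('back right',S(282,68,.038),H(525,133,.038))
print('front right',S(592,190,.038),H(477,445,.038))
print('back left',S(62,495,.038),H(122,88,.038))
print('screw br',S(293,106,.038),H(492,160,.038))
print('screw fr',S(549,203,.038),H(453,411,.038))
print('screw bl',S(107,475,.038),H(144,118,.038))
print('screw fl',H(101,369,.038))
print('lip right back/front',S(278,190,.038),S(552,298,.038), 'lipL',H(215,148,.038),H(180,412,.038))
"
```

```text
back right [0.6699 0.2896] [0.6735 0.2912]
front right [0.5716 0.3019] [0.5748 0.3024]
back left [0.6839 0.4165] [0.6863 0.4181]
screw br [0.6627 0.2998] [0.6648 0.3012]
screw fr [0.5823 0.3086] [0.5854 0.3103]
screw bl [0.6744 0.4088] [0.6768 0.4108]
screw fl [0.5972 0.4203]
lip right back/front [0.658  0.3244] [0.5736 0.3341] lipL [0.6675 0.3881] [0.584  0.3951]
```

Request:
servo_tool --increments '[{"claw": 1, "x": -0.3, "y": 0.7, "z": 0.2, "ax": 0, "ay": 0, "az": -0.6}, {"claw": 1, "x": -0.3, "y": 0.92, "z": 0, "ax": 0, "ay": 0, "az": -0.6}, {"claw": 1, "x": -0.3, "y": 0.92, "z": 0, "ax": 0, "ay": 0, "az": -0.6}, {"claw": 1, "x": -0.3, "y": 0.92, "z": 0, "ax": 0, "ay": 0, "az": -0.6}, {"claw": 1, "x": -0.3, "y": 0.92, "z": 0, "ax": 0, "ay": 0, "az": -0.6}]'

```text
clock: 6.0
tcp_pos: [0.5139, 0.0785, 0.215]
orientation: [0.0, -0.476, 0.879, -0.0]
wrist_force: [0.9, 0.9, -1.8]
finger_gap: 0.0249
```

Request:
servo_tool --increments '[{"claw": 1, "x": -0.3, "y": 0.92, "z": 0, "ax": 0, "ay": 0, "az": -0.6}, {"claw": 1, "x": -0.3, "y": 0.92, "z": 0, "ax": 0, "ay": 0, "az": -0.6}, {"claw": 1, "x": -0.3, "y": 0.92, "z": 0, "ax": 0, "ay": 0, "az": -0.6}, {"claw": 1, "x": -0.3, "y": 0.92, "z": 0, "ax": 0, "ay": 0, "az": -0.6}, {"claw": 1, "x": -0.3, "y": 0.92, "z": 0, "ax": 0, "ay": 0, "az": -0.6}]'

```text
clock: 6.5
tcp_pos: [0.4763, 0.1936, 0.215]
orientation: [0.0, -0.283, 0.959, 0.0]
wrist_force: [0.1, 0.4, -1.8]
finger_gap: 0.0252
```

Request:
servo_tool --increments '[{"claw": 1, "x": -0.2, "y": 0.92, "z": 0, "ax": 0, "ay": 0, "az": -0.6}, {"claw": 1, "x": -0.2, "y": 0.92, "z": 0, "ax": 0, "ay": 0, "az": -0.6}, {"claw": 1, "x": -0.2, "y": 0.92, "z": -0.5, "ax": 0, "ay": 0, "az": -0.6}, {"claw": 1, "x": 0, "y": 0.92, "z": -0.8, "ax": 0, "ay": 0, "az": -0.6}, {"claw": 1, "x": 0, "y": 0.92, "z": -0.8, "ax": 0, "ay": 0, "az": -0.6}]'

```text
clock: 7.0
tcp_pos: [0.4618, 0.3089, 0.1623]
orientation: [0.001, -0.077, 0.997, 0.0]
wrist_force: [0.3, 0.5, -2.1]
finger_gap: 0.0245
```

```bash
python3 -c "
from h import *
st()"
```

```text
t 7.0 tcp [0.4618 0.3089 0.1623] jawyaw 98.87 z [ 1.3e-03  9.0e-04 -1.0e+00] gap 0.0245 F [ 0.3  0.5 -2.1] j [ 0.44  0.31 -0.17  1.09  0.    0.29]
```

Request:
servo_tool --increments '[{"claw": 1, "x": -0.1, "y": 0.7, "z": -0.7, "ax": 0, "ay": 0, "az": -0.5}, {"claw": 1, "x": -0.1, "y": 0.7, "z": -0.7, "ax": 0, "ay": 0, "az": -0.5}, {"claw": 1, "x": -0.1, "y": 0.7, "z": -0.7, "ax": 0, "ay": 0, "az": -0.5}, {"claw": 1, "x": -0.05, "y": 0.7, "z": -0.4, "ax": 0, "ay": 0, "az": -0.4}, {"claw": 1, "x": 0, "y": 0, "z": 0, "ax": 0, "ay": 0, "az": 0}]'

```text
clock: 7.5
tcp_pos: [0.4518, 0.3789, 0.098]
orientation: [-0.001, 0.053, 0.999, -0.0]
wrist_force: [0.2, -0.4, -1.4]
finger_gap: 0.0247
```

```bash
python3 -c "
from h import *
st()
snap('side','s5');snap('top','t5');snap('wrist','w5')
cv2.imwrite('pics/s5c.png',cv2.resize(cv2.imread('pics/s5.png')[300:480,180:430],None,fx=3.2,fy=3.2))
cv2.imwrite('pics/t5c.png',cv2.resize(cv2.imread('pics/t5.png')[190:340,100:300],None,fx=4,fy=4))"
```

```text
t 7.5 tcp [0.4518 0.3789 0.098 ] jawyaw 83.96 z [-2.4e-03 -6.0e-04 -1.0e+00] gap 0.0247 F [ 0.2 -0.4 -1.4] j [ 0.56  0.43 -0.17  0.98  0.    0.67]
```

View pics/s5c.png

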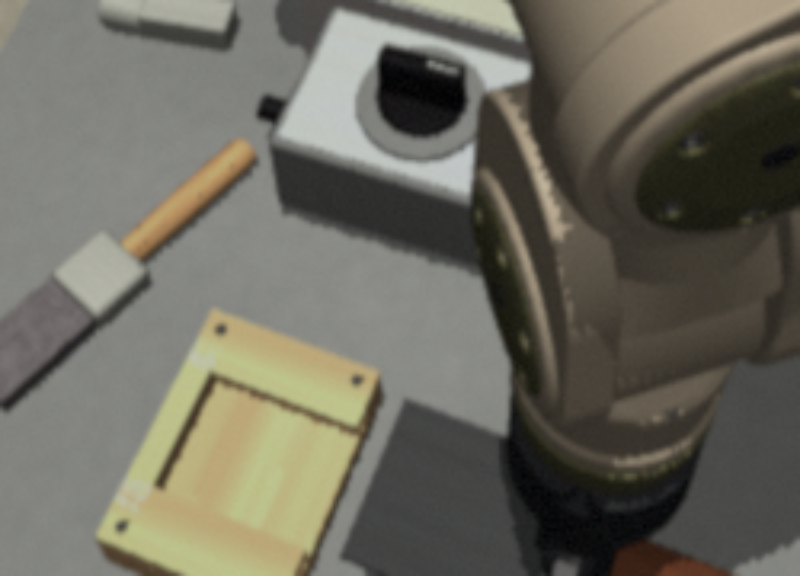

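View pics/t5c.png

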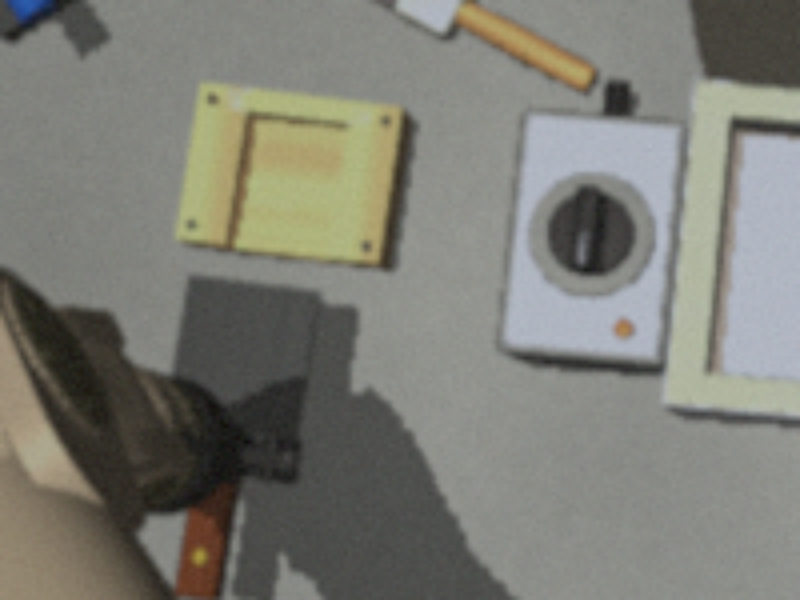

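View pics/w5.png

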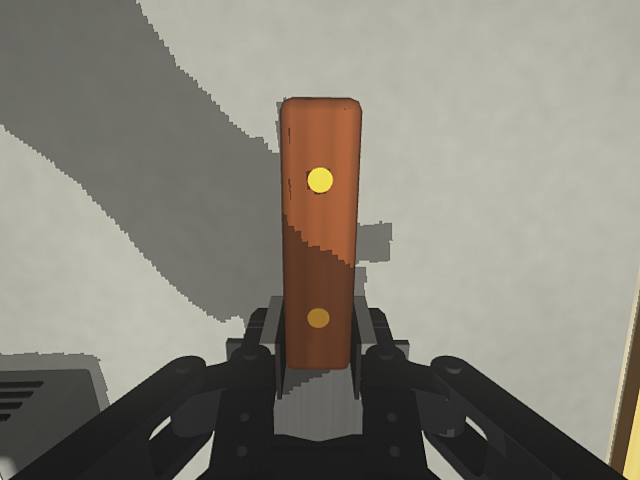

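```bash
python3 -c "
from h import *
c=env.calibration('side');t=env.calibration('top')
S=lambda x,y,z:onz(c,180+(x+.5)/3.2-.5,300+(y+.5)/3.2-.5,z)[:2].round(4)
H=lambda x,y,z:onz(t,100+(x+.5)/4-.5,190+(y+.5)/4-.5,z)[:2].round(4)
for z in (.072,.077,.082,.087):
  print(z,'FR',S(406,402,z),H(322,292,z),'FL',S(344,556,z),H(190,277,z))
"
```

```text
0.072 FR [0.5493 0.3264] [0.5525 0.3292] FL [0.5577 0.4043] [0.5607 0.4096]
0.077 FR [0.5487 0.3283] [0.552  0.3281] FL [0.557  0.4057] [0.5602 0.4082]
0.082 FR [0.5481 0.3302] [0.5515 0.327 ] FL [0.5564 0.4071] [0.5596 0.4069]
0.087 FR [0.5474 0.3321] [0.551  0.3259] FL [0.5557 0.4085] [0.5591 0.4055]
```

Request:
servo_tool --increments '[{"claw": 1, "x": 0, "y": 0, "z": -0.5, "ax": 0, "ay": 0, "az": 0}, {"claw": 1, "x": 0, "y": 0, "z": -0.6, "ax": 0, "ay": 0, "az": 0}, {"claw": 1, "x": 0, "y": 0, "z": -0.6, "ax": 0, "ay": 0, "az": 0}, {"claw": 1, "x": 0, "y": 0, "z": -0.4, "ax": 0, "ay": 0, "az": 0}, {"claw": 1, "x": 0, "y": 0, "z": 0, "ax": 0, "ay": 0, "az": 0}]'

```text
clock: 8.15
tcp_pos: [0.4521, 0.3764, 0.0454]
orientation: [-0.001, 0.054, 0.999, -0.001]
wrist_force: [-0.3, -0.6, -1.5]
finger_gap: 0.0249
```

```bash
python3 -c "
from h import *
st()
snap('side','s6');snap('top','t6')
cv2.imwrite('pics/s6c.png',cv2.resize(cv2.imread('pics/s6.png')[380:480,180:340],None,fx=5,fy=5))
cv2.imwrite('pics/t6c.png',cv2.resize(cv2.imread('pics/t6.png')[190:340,100:300],None,fx=4,fy=4))"
```

```text
t 8.15 tcp [0.4521 0.3764 0.0454] jawyaw 83.81 z [-0.0026 -0.0015 -1.    ] gap 0.0249 F [-0.3 -0.6 -1.5] j [ 0.56  0.48 -0.23  0.86  0.    0.67]
```

View pics/s6c.png

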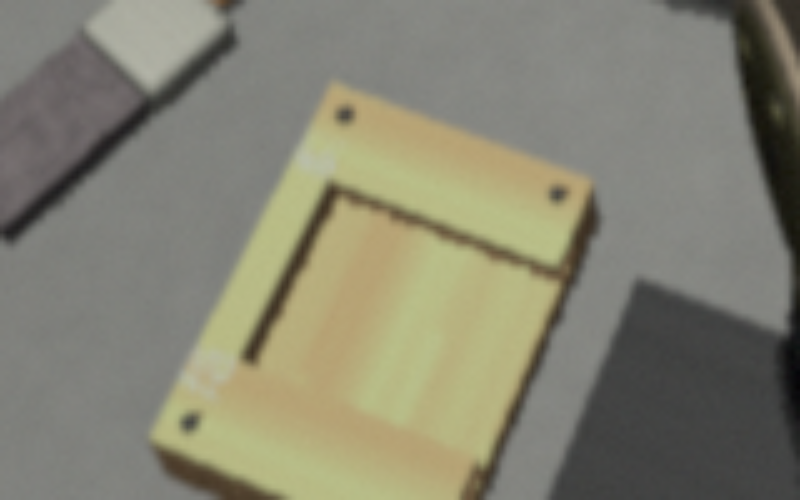

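View pics/t6c.png

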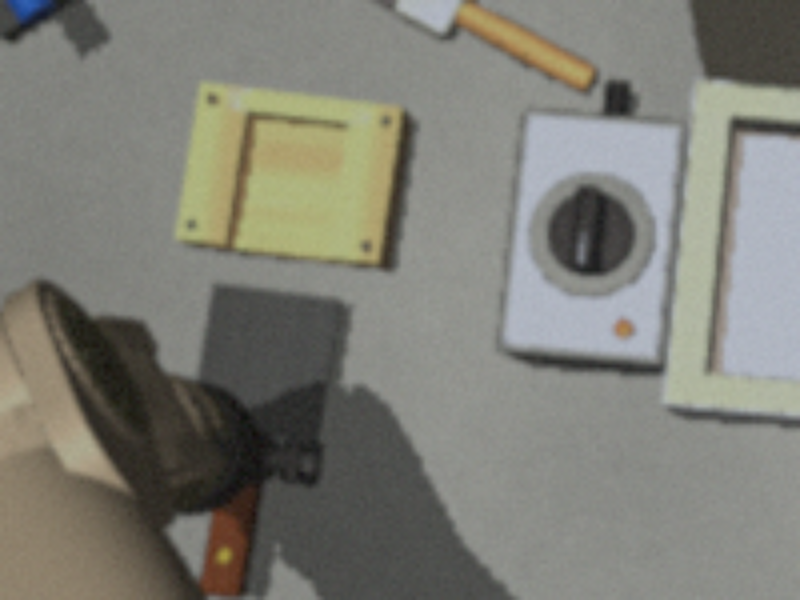

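```bash
python3 -c "
from h import *
c=env.calibration('side');t=env.calibration('top')
S=lambda x,y,z:onz(c,180+(x+.5)/5-.5,380+(y+.5)/5-.5,z)[:2].round(4)
H=lambda x,y,z:onz(t,100+(x+.5)/4-.5,190+(y+.5)/4-.5,z)[:2].round(4)
z=.029
print('FR',S(639,280,z),H(349,301,z),'FL',H(214,285,z))
yaw=np.radians(-6.3);d=np.array([np.cos(yaw),np.sin(yaw)]);n=np.array([-d[1],d[0]])
m=(H(214,285,z)+H(349,301,z))/2
print('top tip in holder',(m-[.6253,.3606])@d,(m-[.6253,.3606])@n)
q=S(639,280,z)
print('side FR in holder',(q-[.6225,.3590])@d,(q-[.6225,.3590])@n)
"
```

```text
FR [0.5486 0.3263] [0.5513 0.3214] FL [0.5603 0.406 ]
top tip in holder -0.06942046276851713 -0.0045452556589165305
side FR in holder -0.06986540263546068 -0.04061188883301264
```

Request:
servo_tool --increments '[{"claw": 1, "x": 0, "y": 0.06, "z": -0.1, "ax": 0, "ay": 0, "az": 0}, {"claw": 1, "x": 0.4, "y": -0.044, "z": 0, "ax": 0, "ay": 0, "az": 0}, {"claw": 1, "x": 0.4, "y": -0.044, "z": 0, "ax": 0, "ay": 0, "az": 0}, {"claw": 1, "x": 0.4, "y": -0.044, "z": 0, "ax": 0, "ay": 0, "az": 0}, {"claw": 1, "x": 0.4, "y": -0.044, "z": 0, "ax": 0, "ay": 0, "az": 0}]'

```text
clock: 8.75
tcp_pos: [0.4946, 0.3747, 0.0448]
orientation: [0.0, 0.054, 0.999, 0.0]
wrist_force: [-0.7, 0.5, -1.3]
finger_gap: 0.0249
```

```bash
python3 -c "
from h import *
st()
snap('side','s7');snap('top','t7')
cv2.imwrite('pics/s7c.png',cv2.resize(cv2.imread('pics/s7.png')[380:480,180:340],None,fx=5,fy=5))
cv2.imwrite('pics/t7c.png',cv2.resize(cv2.imread('pics/t7.png')[190:340,100:300],None,fx=4,fy=4))"
```

```text
t 8.75 tcp [0.4946 0.3747 0.0448] jawyaw 83.83 z [ 8.e-04  4.e-04 -1.e+00] gap 0.0249 F [-0.7  0.5 -1.3] j [ 0.52  0.53 -0.15  0.89  0.    0.63]
```

View pics/s7c.png

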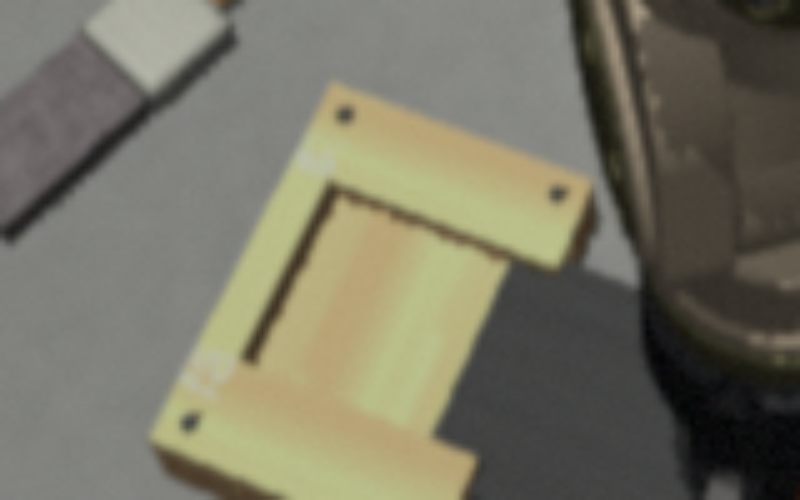

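View pics/t7c.png

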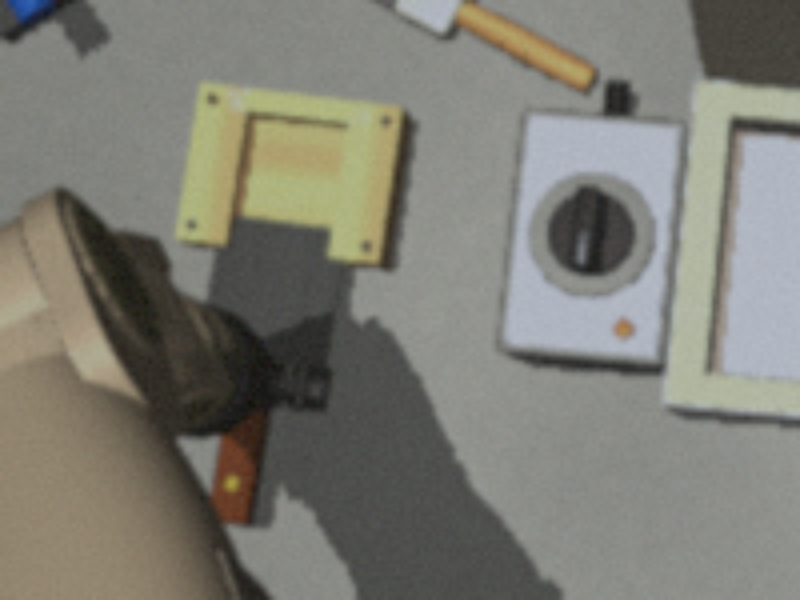

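The blade has entered the channel under both lips. I'll continue in, slowing down toward the stop.

Request:
servo_tool --increments '[{"claw": 1, "x": 0.4, "y": -0.044, "z": -0.05, "ax": 0, "ay": 0, "az": 0}, {"claw": 1, "x": 0.4, "y": -0.044, "z": 0, "ax": 0, "ay": 0, "az": 0}, {"claw": 1, "x": 0.4, "y": -0.044, "z": 0, "ax": 0, "ay": 0, "az": 0}, {"claw": 1, "x": 0.4, "y": -0.044, "z": 0, "ax": 0, "ay": 0, "az": 0}, {"claw": 1, "x": 0.4, "y": -0.044, "z": 0, "ax": 0, "ay": 0, "az": 0}]'

```text
clock: 9.35
tcp_pos: [0.5441, 0.3691, 0.0433]
orientation: [0.0, 0.054, 0.999, 0.0]
wrist_force: [0.6, 0.4, -1.3]
finger_gap: 0.0251
```

Request:
servo_tool --increments '[{"claw": 1, "x": 0.1, "y": -0.011, "z": 0, "ax": 0, "ay": 0, "az": 0}, {"claw": 1, "x": 0.1, "y": -0.011, "z": 0, "ax": 0, "ay": 0, "az": 0}, {"claw": 1, "x": 0.1, "y": -0.011, "z": 0, "ax": 0, "ay": 0, "az": 0}]'

```text
clock: 9.65
tcp_pos: [0.5504, 0.3683, 0.0432]
orientation: [-0.0, 0.054, 0.999, -0.0]
wrist_force: [0.2, 0.7, -1.6]
finger_gap: 0.0248
```

```bash
python3 -c "
from h import *
st()"
```

```text
t 9.65 tcp [0.5504 0.3683 0.0432] jawyaw 83.86 z [-6.e-04 -1.e-04 -1.e+00] gap 0.0248 F [ 0.2  0.7 -1.6] j [ 0.47  0.6  -0.02  0.95  0.    0.58]
```

Request:
servo_tool --increments '[{"claw": 1, "x": 0.08, "y": -0.009, "z": 0, "ax": 0, "ay": 0, "az": 0}, {"claw": 1, "x": 0.08, "y": -0.009, "z": 0, "ax": 0, "ay": 0, "az": 0}, {"claw": 1, "x": 0.08, "y": -0.009, "z": 0, "ax": 0, "ay": 0, "az": 0}]'

```text
clock: 9.95
tcp_pos: [0.5566, 0.3678, 0.0434]
orientation: [0.0, 0.054, 0.999, 0.0]
wrist_force: [0.3, 0.3, -2.2]
finger_gap: 0.0247
```

Request:
servo_tool --increments '[{"claw": 1, "x": 0.04, "y": -0.005, "z": 0, "ax": 0, "ay": 0, "az": 0}, {"claw": 1, "x": 0.04, "y": -0.005, "z": 0, "ax": 0, "ay": 0, "az": 0}]'

```text
clock: 10.15
tcp_pos: [0.5586, 0.3675, 0.0433]
orientation: [-0.0, 0.054, 0.999, 0.0]
wrist_force: [-0.1, -0.0, -2.2]
finger_gap: 0.0242
```

Request:
servo_tool --increments '[{"claw": 1, "x": 0.05, "y": -0.006, "z": 0, "ax": 0, "ay": 0, "az": 0}, {"claw": 1, "x": 0.05, "y": -0.006, "z": 0, "ax": 0, "ay": 0, "az": 0}]'

```text
clock: 10.35
tcp_pos: [0.5607, 0.3671, 0.0432]
orientation: [-0.0, 0.054, 0.999, -0.0]
wrist_force: [-3.9, -0.8, -1.0]
finger_gap: 0.0248
```

Request:
servo_tool --increments '[{"claw": 1, "x": 0.05, "y": -0.006, "z": 0, "ax": 0, "ay": 0, "az": 0}, {"claw": 1, "x": 0.05, "y": -0.006, "z": 0, "ax": 0, "ay": 0, "az": 0}]'

```text
clock: 10.55
tcp_pos: [0.5609, 0.3669, 0.0428]
orientation: [-0.003, 0.053, 0.999, -0.0]
wrist_force: [-8.0, 1.0, 0.4]
finger_gap: 0.0248
```

```bash
python3 -c "
from h import *
st()
snap('side','s8');snap('top','t8')
cv2.imwrite('pics/s8c.png',cv2.resize(cv2.imread('pics/s8.png')[380:480,180:340],None,fx=5,fy=5))
cv2.imwrite('pics/t8c.png',cv2.resize(cv2.imread('pics/t8.png')[190:340,100:300],None,fx=4,fy=4))"
```

```text
t 10.55 tcp [0.5609 0.3669 0.0428] jawyaw 83.93 z [-5.2e-03 -2.0e-04 -1.0e+00] gap 0.0248 F [-8.   1.   0.4] j [0.46 0.62 0.01 0.96 0.   0.56]
```

View pics/s8c.png

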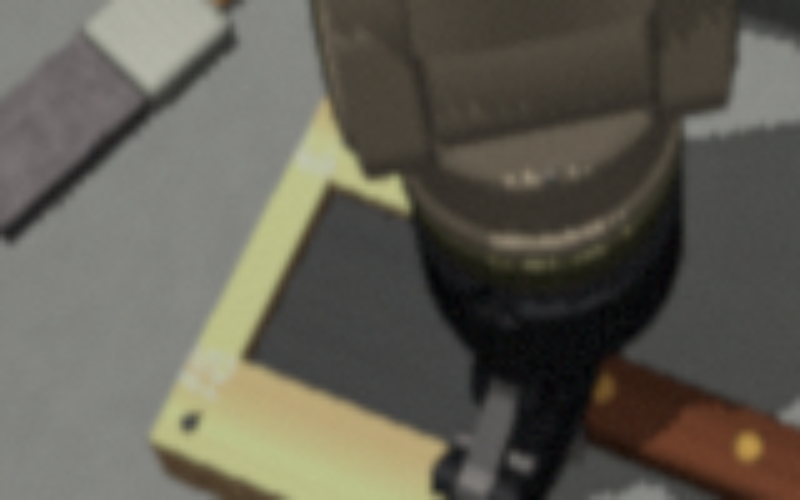

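View pics/t8c.png

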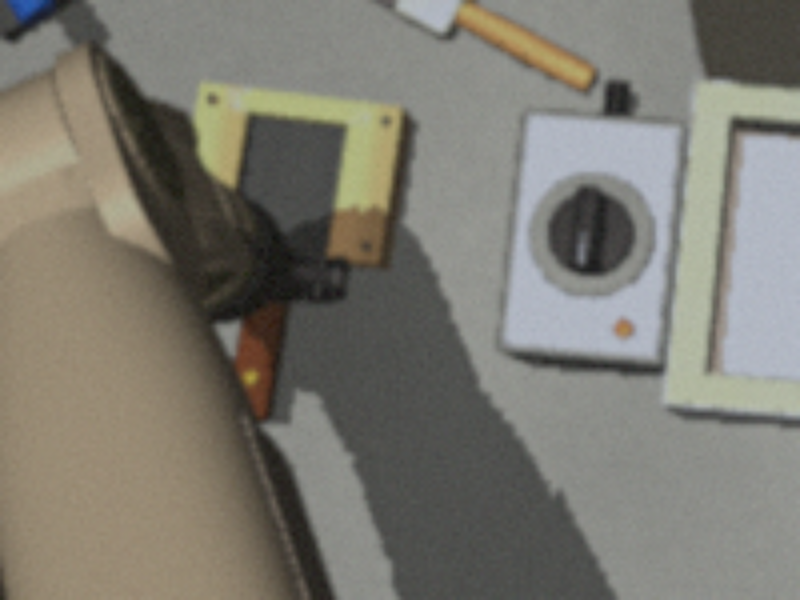

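The blade is home against the back stop with 8 N of contact, and the blade covers the whole channel. I'll relax, lower and release.

Request:
servo_tool --increments '[{"claw": 1, "x": -0.06, "y": 0.006, "z": -0.04, "ax": 0, "ay": 0, "az": 0}, {"claw": 1, "x": 0, "y": 0, "z": -0.04, "ax": 0, "ay": 0, "az": 0}, {"claw": 0.35, "x": 0, "y": 0, "z": 0, "ax": 0, "ay": 0, "az": 0}, {"claw": 0.35, "x": 0, "y": 0, "z": 0, "ax": 0, "ay": 0, "az": 0}, {"claw": 0.35, "x": 0, "y": 0, "z": 0, "ax": 0, "ay": 0, "az": 0}]'

```text
clock: 11.15
tcp_pos: [0.5633, 0.3672, 0.0419]
orientation: [0.001, 0.054, 0.999, 0.0]
wrist_force: [-0.6, 0.5, -0.4]
finger_gap: 0.0554
```

```bash
python3 -c "
from h import *
st();snap('wrist','w9')"
```

```text
t 11.15 tcp [0.5633 0.3672 0.0419] jawyaw 83.82 z [ 2.3e-03  7.0e-04 -1.0e+00] gap 0.0554 F [-0.6  0.5 -0.4] j [ 0.46  0.62  0.    0.95 -0.    0.57]
```

View pics/w9.png

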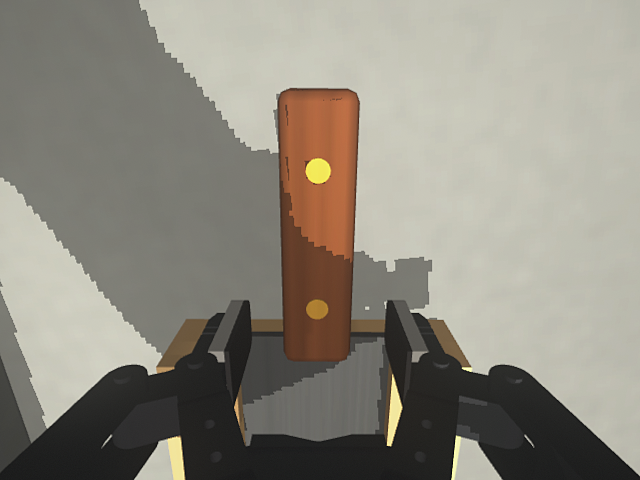

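Request:
servo_tool --increments '[{"claw": 0.35, "x": 0, "y": 0, "z": 0.5, "ax": 0, "ay": 0, "az": 0}, {"claw": 0.2, "x": 0, "y": 0, "z": 1, "ax": 0, "ay": 0, "az": 0}, {"claw": 0, "x": 0, "y": 0, "z": 1, "ax": 0, "ay": 0, "az": 0}, {"claw": 0, "x": -0.3, "y": 0, "z": 1, "ax": 0, "ay": 0, "az": 0}, {"claw": 0, "x": -0.5, "y": -0.4, "z": 1, "ax": 0, "ay": 0, "az": 0}]'

```text
clock: 11.7
tcp_pos: [0.5429, 0.3578, 0.156]
orientation: [0.001, 0.053, 0.999, 0.001]
wrist_force: [0.3, -0.6, -0.3]
finger_gap: 0.085
```

Request:
servo_tool --increments '[{"claw": 0, "x": -0.6, "y": -0.9, "z": 1, "ax": 0, "ay": 0, "az": 0}, {"claw": 0, "x": -0.6, "y": -0.9, "z": 0.6, "ax": 0, "ay": 0, "az": 0}, {"claw": 0, "x": -0.4, "y": -1, "z": 0, "ax": 0, "ay": 0, "az": 0}, {"claw": 0, "x": -0.4, "y": -1, "z": 0, "ax": 0, "ay": 0, "az": 0}, {"claw": 0, "x": -0.4, "y": -1, "z": 0, "ax": 0, "ay": 0, "az": 0}]'

```text
clock: 12.2
tcp_pos: [0.482, 0.2362, 0.1954]
orientation: [0.001, 0.054, 0.999, 0.0]
wrist_force: [0.2, -0.5, -0.8]
finger_gap: 0.0854
```

```bash
python3 -c "
from h import *
st()
c,im=snap('top','t10');snap('side','s10')
cv2.imwrite('pics/t10c.png',cv2.resize(im[190:340,100:300],None,fx=4,fy=4))
for p in [(438.9,313.1),(478.6,311.5)]: print(onz(c,*p,.036).round(4))"
```

```text
t 12.2 tcp [0.482  0.2362 0.1954] jawyaw 83.86 z [ 2.5e-03  6.0e-04 -1.0e+00] gap 0.0854 F [ 0.2 -0.5 -0.8] j [ 0.31  0.26 -0.16  1.15 -0.    0.41]
[ 0.4384 -0.3063  0.036 ]
[ 0.4434 -0.4048  0.036 ]
```

View pics/t10.png

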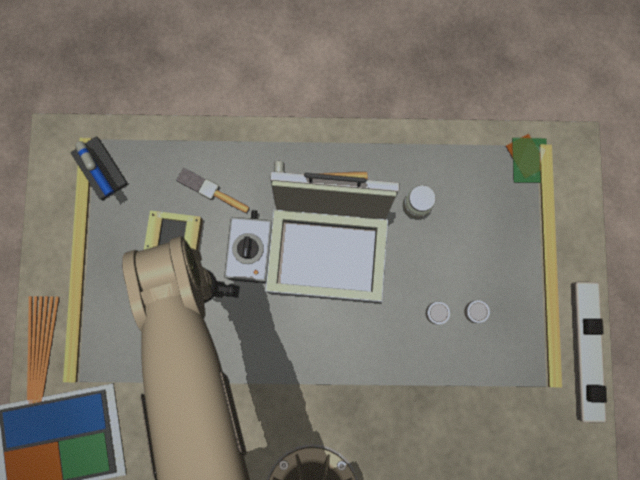

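View pics/s10.png

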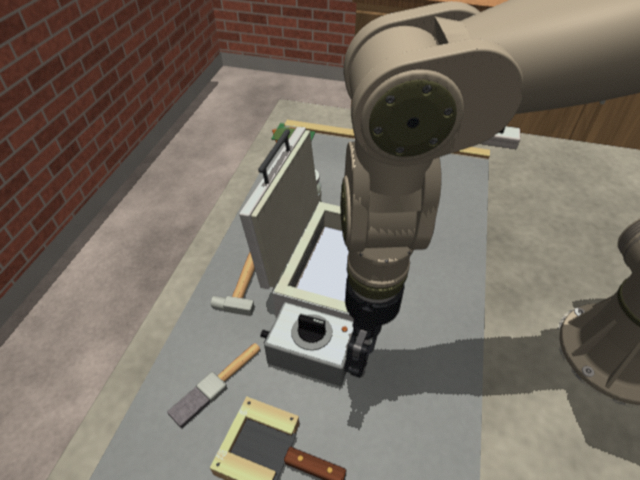

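The scraper is home in the holder and the chamber is empty. The two moulds are still at about (439,313) and (479,312). Moving to mould A.

Request:
servo_tool --increments '[{"claw": 0, "x": -0.1, "y": -0.98, "z": 0, "ax": 0, "ay": 0, "az": -0.5}, {"claw": 0, "x": -0.1, "y": -0.98, "z": 0, "ax": 0, "ay": 0, "az": -0.55}, {"claw": 0, "x": -0.1, "y": -0.98, "z": 0, "ax": 0, "ay": 0, "az": -0.55}, {"claw": 0, "x": -0.1, "y": -0.98, "z": 0, "ax": 0, "ay": 0, "az": -0.55}, {"claw": 0, "x": -0.1, "y": -0.98, "z": 0, "ax": 0, "ay": 0, "az": -0.55}]'

```text
clock: 12.8
tcp_pos: [0.4703, 0.1141, 0.1949]
orientation: [0.001, 0.241, 0.97, 0.0]
wrist_force: [0.4, 0.7, -0.8]
finger_gap: 0.0856
```

Request:
servo_tool --increments '[{"claw": 0, "x": -0.1, "y": -0.98, "z": 0, "ax": 0, "ay": 0, "az": -0.55}, {"claw": 0, "x": -0.1, "y": -0.98, "z": 0, "ax": 0, "ay": 0, "az": -0.55}, {"claw": 0, "x": -0.1, "y": -0.98, "z": 0, "ax": 0, "ay": 0, "az": -0.55}, {"claw": 0, "x": -0.1, "y": -0.98, "z": 0, "ax": 0, "ay": 0, "az": -0.55}, {"claw": 0, "x": -0.1, "y": -0.98, "z": 0, "ax": 0, "ay": 0, "az": -0.55}]'

```text
clock: 13.3
tcp_pos: [0.4579, -0.0087, 0.1949]
orientation: [0.001, 0.422, 0.907, 0.0]
wrist_force: [-0.2, 0.5, -1.3]
finger_gap: 0.0858
```

Request:
servo_tool --increments '[{"claw": 0, "x": -0.1, "y": -0.98, "z": 0, "ax": 0, "ay": 0, "az": -0.55}, {"claw": 0, "x": -0.1, "y": -0.98, "z": 0, "ax": 0, "ay": 0, "az": -0.55}, {"claw": 0, "x": -0.1, "y": -0.98, "z": 0, "ax": 0, "ay": 0, "az": -0.55}, {"claw": 0, "x": -0.1, "y": -0.98, "z": 0, "ax": 0, "ay": 0, "az": -0.55}, {"claw": 0, "x": -0.1, "y": -0.98, "z": 0, "ax": 0, "ay": 0, "az": -0.55}]'

```text
clock: 13.8
tcp_pos: [0.4454, -0.1316, 0.1949]
orientation: [0.001, 0.587, 0.809, 0.0]
wrist_force: [-0.6, 1.2, -0.3]
finger_gap: 0.0856
```

Request:
servo_tool --increments '[{"claw": 0, "x": -0.1, "y": -0.98, "z": 0, "ax": 0, "ay": 0, "az": -0.55}, {"claw": 0, "x": -0.1, "y": -0.9, "z": 0, "ax": 0, "ay": 0, "az": -0.55}, {"claw": 0, "x": -0.1, "y": -0.9, "z": 0, "ax": 0, "ay": 0, "az": -0.55}, {"claw": 0, "x": 0, "y": -0.6, "z": 0, "ax": 0, "ay": 0, "az": -0.55}, {"claw": 0, "x": 0, "y": 0, "z": 0, "ax": 0, "ay": 0, "az": -0.55}]'

```text
clock: 14.3
tcp_pos: [0.4381, -0.2172, 0.1948]
orientation: [0.001, 0.732, 0.682, 0.0]
wrist_force: [-0.4, 0.6, 0.0]
finger_gap: 0.0855
```

```bash
python3 -c "
from h import *
st()
snap('wrist','w11')"
```

```text
t 14.3 tcp [ 0.4381 -0.2172  0.1948] jawyaw -4.06 z [ 0.002  -0.0018 -1.    ] gap 0.0855 F [-0.4  0.6  0. ] j [-0.62  0.17 -0.27  1.12 -0.    1.02]
```

View pics/w11.png

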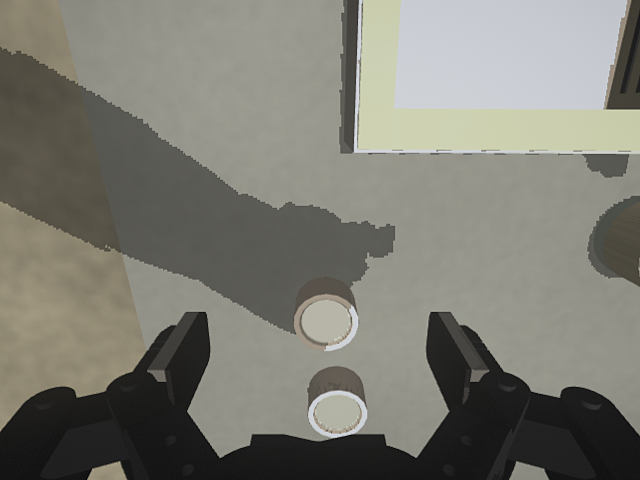

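```bash
python3 -c "
from h import *
c=env.calibration('wrist')
for p in [(327,322),(337.5,412)]: print(onz(c,*p,.036).round(4))
for p in [(355,152),(640,151)]: print('rim corner',onz(c,*p,.1).round(4))
for p in [(396,108)]: print('rim in/floor',onz(c,*p,.1).round(4))
"
```

```text
[ 0.4396 -0.3062  0.036 ]
[ 0.4431 -0.4025  0.036 ]
rim corner [ 0.4637 -0.1588  0.1   ]
rim corner [ 0.6255 -0.1702  0.1   ]
rim in/floor [ 0.4871 -0.1368  0.1   ]
```

Request:
servo_tool --increments '[{"claw": 0, "x": 0.06, "y": -0.9, "z": -0.4, "ax": 0, "ay": 0, "az": 0}, {"claw": 0, "x": 0, "y": -0.9, "z": -0.6, "ax": 0, "ay": 0, "az": 0}, {"claw": 0, "x": 0, "y": -0.9, "z": -0.6, "ax": 0, "ay": 0, "az": 0}, {"claw": 0, "x": 0, "y": -0.86, "z": -0.6, "ax": 0, "ay": 0, "az": 0}, {"claw": 0, "x": 0, "y": 0, "z": -0.6, "ax": 0, "ay": 0, "az": 0}]'

```text
clock: 14.85
tcp_pos: [0.4398, -0.3068, 0.1241]
orientation: [0.002, 0.73, 0.683, -0.0]
wrist_force: [-0.0, 0.6, 0.5]
finger_gap: 0.0854
```

Request:
servo_tool --increments '[{"claw": 0, "x": 0, "y": 0, "z": -1, "ax": 0, "ay": 0, "az": 0}, {"claw": 0, "x": 0, "y": 0, "z": -1, "ax": 0, "ay": 0, "az": 0}, {"claw": 0, "x": 0, "y": 0, "z": -1, "ax": 0, "ay": 0, "az": 0}, {"claw": 0, "x": 0, "y": 0, "z": -0.6, "ax": 0, "ay": 0, "az": 0}, {"claw": 0, "x": 0, "y": 0, "z": 0, "ax": 0, "ay": 0, "az": 0}]'

```text
clock: 15.35
tcp_pos: [0.438, -0.3027, 0.0322]
orientation: [-0.002, 0.729, 0.684, -0.0]
wrist_force: [-0.2, 0.6, 0.1]
finger_gap: 0.085
```

```bash
python3 -c "
from h import *
st()
snap('wrist','w12')"
```

```text
t 15.35 tcp [ 0.438  -0.3027  0.0322] jawyaw -3.66 z [-0.0024  0.0024 -1.    ] gap 0.085 F [-0.2  0.6  0.1] j [-0.76  0.4  -0.4   0.78  0.    0.88]
```

View pics/w12.png

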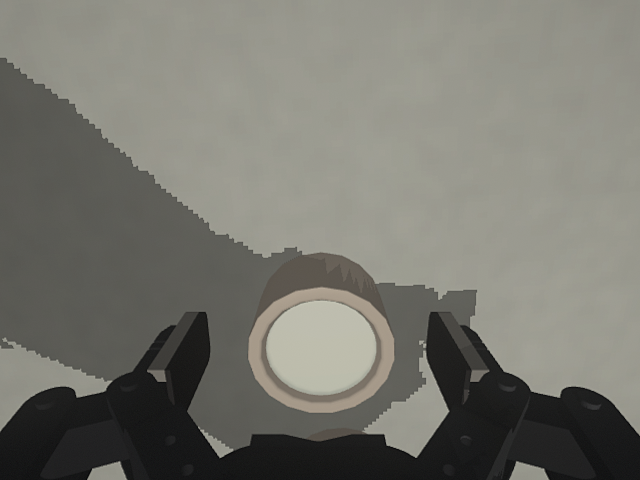

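```bash
python3 -c "
from h import *
c=env.calibration('wrist')
print(onz(c,321,348,.036).round(4)); st()
"
```

```text
[ 0.4398 -0.3071  0.036 ]
t 15.4 tcp [ 0.4386 -0.3033  0.0335] jawyaw -3.67 z [-0.001   0.0011 -1.    ] gap 0.0854 F [-0.1 -0.2  0.9] j [-0.76  0.4  -0.4   0.78  0.    0.88]
```

Request:
servo_tool --increments '[{"claw": 0, "x": 0.04, "y": -0.14, "z": -0.2, "ax": 0, "ay": 0, "az": 0}, {"claw": 0, "x": 0, "y": 0, "z": -0.17, "ax": 0, "ay": 0, "az": 0}, {"claw": 0, "x": 0, "y": 0, "z": 0, "ax": 0, "ay": 0, "az": 0}, {"claw": 1, "x": 0, "y": 0, "z": 0, "ax": 0, "ay": 0, "az": 0}, {"claw": 1, "x": 0, "y": 0, "z": 0, "ax": 0, "ay": 0, "az": 0}]' --newtons 40

```text
clock: 15.9
tcp_pos: [0.4397, -0.3076, 0.0249]
orientation: [0.0, 0.73, 0.684, 0.0]
wrist_force: [0.3, -0.2, 0.2]
finger_gap: 0.0588
```

Request:
servo_tool --increments '[{"claw": 1, "x": 0, "y": 0, "z": 0, "ax": 0, "ay": 0, "az": 0}, {"claw": 1, "x": 0, "y": 0, "z": 0, "ax": 0, "ay": 0, "az": 0}, {"claw": 1, "x": 0, "y": 0, "z": 0, "ax": 0, "ay": 0, "az": 0}]'

```text
clock: 16.2
tcp_pos: [0.4399, -0.3077, 0.0251]
orientation: [0.001, 0.73, 0.684, 0.0]
wrist_force: [-1.2, 0.6, 5.8]
finger_gap: 0.0551
```

```bash
python3 -c "
from h import *
st()
"
```

```text
t 16.2 tcp [ 0.4399 -0.3077  0.0251] jawyaw -3.75 z [ 9.e-04 -7.e-04 -1.e+00] gap 0.0551 F [-1.2  0.6  5.8] j [-0.76  0.41 -0.4   0.76  0.    0.88]
```

Request:
servo_tool --increments '[{"claw": 1, "x": 0, "y": 0, "z": 0.5, "ax": 0, "ay": 0, "az": 0}, {"claw": 1, "x": 0, "y": 0, "z": 1, "ax": 0, "ay": 0, "az": 0}, {"claw": 1, "x": 0, "y": 0.3, "z": 1, "ax": 0, "ay": 0, "az": 0}, {"claw": 1, "x": 0.2, "y": 0.6, "z": 1, "ax": 0, "ay": 0, "az": 0}, {"claw": 1, "x": 0.4, "y": 0.8, "z": 1, "ax": 0, "ay": 0, "az": 0}]'

```text
clock: 16.7
tcp_pos: [0.4539, -0.2648, 0.1382]
orientation: [-0.0, 0.731, 0.683, -0.0]
wrist_force: [-0.1, -0.5, -1.9]
finger_gap: 0.0551
```

Request:
servo_tool --increments '[{"claw": 1, "x": 0.4, "y": 0.9, "z": 1, "ax": 0, "ay": 0, "az": 0}, {"claw": 1, "x": 0.4, "y": 0.9, "z": 0.5, "ax": 0, "ay": 0, "az": 0}, {"claw": 1, "x": 0.5, "y": 0.9, "z": 0, "ax": 0, "ay": 0, "az": 0}, {"claw": 1, "x": 0.5, "y": 0.9, "z": 0, "ax": 0, "ay": 0, "az": 0}, {"claw": 1, "x": 0.5, "y": 0.9, "z": 0, "ax": 0, "ay": 0, "az": 0}]'

```text
clock: 17.2
tcp_pos: [0.5121, -0.1514, 0.1751]
orientation: [-0.0, 0.73, 0.684, -0.0]
wrist_force: [0.7, -1.1, -1.2]
finger_gap: 0.0546
```

Request:
servo_tool --increments '[{"claw": 1, "x": 0.5, "y": 1, "z": 0, "ax": 0, "ay": 0, "az": 0}, {"claw": 1, "x": 0.5, "y": 1, "z": 0, "ax": 0, "ay": 0, "az": 0}, {"claw": 1, "x": 0.5, "y": 1, "z": 0, "ax": 0, "ay": 0, "az": 0}, {"claw": 1, "x": 0.5, "y": 1, "z": 0, "ax": 0, "ay": 0, "az": 0}, {"claw": 1, "x": 0.3, "y": 1, "z": 0, "ax": 0, "ay": 0, "az": 0}]'

```text
clock: 17.7
tcp_pos: [0.5699, -0.0263, 0.1747]
orientation: [-0.0, 0.73, 0.684, -0.0]
wrist_force: [-0.4, -0.2, -1.8]
finger_gap: 0.0546
```

```bash
python3 -c "
from h import *
st()
"
```

```text
t 17.7 tcp [ 0.5699 -0.0263  0.1747] jawyaw -3.75 z [-2.e-04  0.e+00 -1.e+00] gap 0.0546 F [-0.4 -0.2 -1.8] j [-0.19  0.34 -0.1   1.13 -0.    1.45]
```

Request:
servo_tool --increments '[{"claw": 1, "x": 0.19, "y": 1, "z": 0, "ax": 0, "ay": 0, "az": 0}, {"claw": 1, "x": 0, "y": 1, "z": 0, "ax": 0, "ay": 0, "az": 0}, {"claw": 1, "x": 0, "y": 0, "z": -0.6, "ax": 0, "ay": 0, "az": 0}, {"claw": 1, "x": 0, "y": 0, "z": -0.8, "ax": 0, "ay": 0, "az": 0}, {"claw": 1, "x": 0, "y": 0, "z": -0.8, "ax": 0, "ay": 0, "az": 0}]'

```text
clock: 18.2
tcp_pos: [0.5741, 0.0231, 0.1194]
orientation: [0.0, 0.73, 0.684, 0.0]
wrist_force: [1.2, -0.0, -1.3]
finger_gap: 0.0544
```

Request:
servo_tool --increments '[{"claw": 1, "x": 0, "y": 0, "z": -0.8, "ax": 0, "ay": 0, "az": 0}, {"claw": 1, "x": 0, "y": 0, "z": -0.6, "ax": 0, "ay": 0, "az": 0}, {"claw": 1, "x": 0, "y": 0, "z": -0.3, "ax": 0, "ay": 0, "az": 0}, {"claw": 1, "x": 0, "y": 0, "z": -0.1, "ax": 0, "ay": 0, "az": 0}, {"claw": 1, "x": 0, "y": 0, "z": 0, "ax": 0, "ay": 0, "az": 0}]'

```text
clock: 18.7
tcp_pos: [0.5743, 0.0225, 0.0748]
orientation: [-0.0, 0.73, 0.684, -0.0]
wrist_force: [0.2, -0.3, -1.1]
finger_gap: 0.0548
```

```bash
python3 -c "
from h import *
st();snap('wrist','w13')
"
```

```text
t 18.7 tcp [0.5743 0.0225 0.0748] jawyaw -3.75 z [-1.e-04 -0.e+00 -1.e+00] gap 0.0548 F [ 0.2 -0.3 -1.1] j [-0.1   0.42 -0.24  0.91 -0.    1.54]
```

View pics/w13.png

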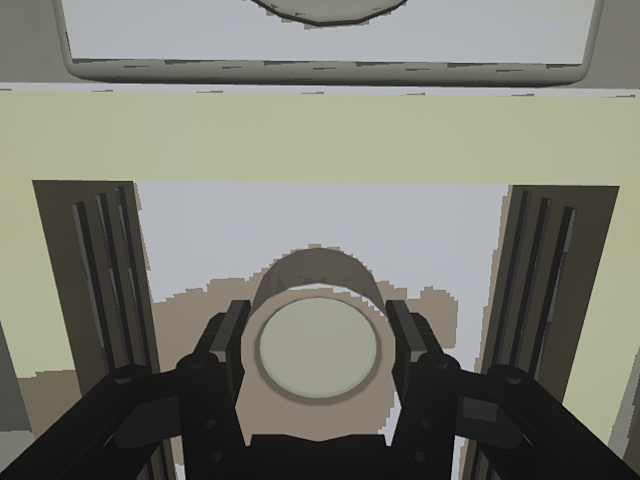

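Request:
servo_tool --increments '[{"claw": 1, "x": 0, "y": 0, "z": -0.1, "ax": 0, "ay": 0, "az": 0}, {"claw": 1, "x": 0, "y": 0, "z": -0.06, "ax": 0, "ay": 0, "az": 0}, {"claw": 1, "x": 0, "y": 0, "z": 0, "ax": 0, "ay": 0, "az": 0}]'

```text
clock: 19.05
tcp_pos: [0.5744, 0.0225, 0.0707]
orientation: [0.0, 0.73, 0.684, 0.0]
wrist_force: [-0.4, 0.4, -1.5]
finger_gap: 0.0549
```

Request:
servo_tool --increments '[{"claw": 1, "x": 0, "y": 0, "z": -0.03, "ax": 0, "ay": 0, "az": 0}, {"claw": 1, "x": 0, "y": 0, "z": 0, "ax": 0, "ay": 0, "az": 0}]'

```text
clock: 19.25
tcp_pos: [0.5744, 0.0225, 0.0702]
orientation: [0.0, 0.73, 0.684, 0.0]
wrist_force: [-0.5, -0.2, 1.3]
finger_gap: 0.0546
```

Request:
servo_tool --increments '[{"claw": 0.3, "x": 0, "y": 0, "z": 0, "ax": 0, "ay": 0, "az": 0}, {"claw": 0.2, "x": 0, "y": 0, "z": 0, "ax": 0, "ay": 0, "az": 0}, {"claw": 0.1, "x": 0, "y": 0, "z": 0, "ax": 0, "ay": 0, "az": 0}, {"claw": 0.1, "x": 0, "y": 0, "z": 0.3, "ax": 0, "ay": 0, "az": 0}, {"claw": 0.1, "x": 0, "y": 0, "z": 0.8, "ax": 0, "ay": 0, "az": 0}]'

```text
clock: 19.75
tcp_pos: [0.5728, 0.0227, 0.0962]
orientation: [-0.001, 0.73, 0.684, -0.001]
wrist_force: [0.3, -0.8, -0.5]
finger_gap: 0.0767
```

Request:
servo_tool --increments '[{"claw": 0.1, "x": 0, "y": 0, "z": 1, "ax": 0, "ay": 0, "az": 0}, {"claw": 0, "x": 0, "y": 0, "z": 1, "ax": 0, "ay": 0, "az": 0}, {"claw": 0, "x": 0, "y": -0.5, "z": 1, "ax": 0, "ay": 0, "az": 0}, {"claw": 0, "x": 0, "y": -0.9, "z": 0.6, "ax": 0, "ay": 0, "az": 0}, {"claw": 0, "x": -0.2, "y": -0.9, "z": 0, "ax": 0, "ay": 0, "az": 0}]'

```text
clock: 20.25
tcp_pos: [0.5714, -0.0356, 0.191]
orientation: [0.003, 0.729, 0.684, 0.002]
wrist_force: [0.6, -0.8, 0.1]
finger_gap: 0.0855
```

```bash
python3 -c "
from h import *
st();snap('wrist','w14')
"
```

```text
t 20.25 tcp [ 0.5714 -0.0356  0.191 ] jawyaw -3.68 z [ 0.0062 -0.0013 -1.    ] gap 0.0855 F [ 0.6 -0.8  0.1] j [-0.2   0.33 -0.08  1.16  0.    1.43]
```

View pics/w14.png

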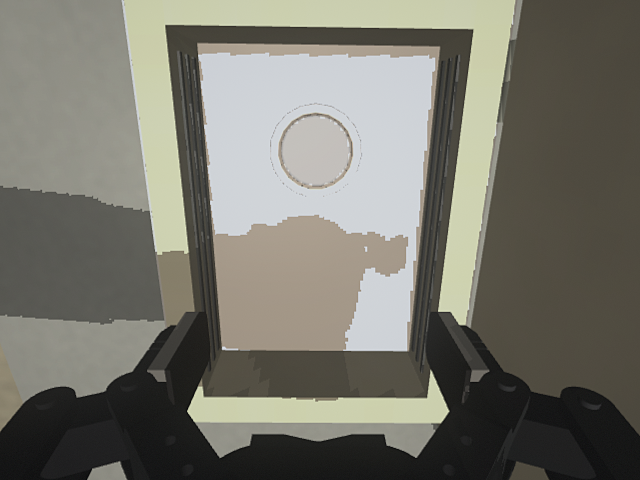

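Mould A stands upright in the chamber at (316,150). Going for mould B.

Request:
servo_tool --increments '[{"claw": 0, "x": -0.4, "y": -0.9, "z": 0, "ax": 0, "ay": 0, "az": 0}, {"claw": 0, "x": -0.45, "y": -0.97, "z": 0, "ax": 0, "ay": 0, "az": 0}, {"claw": 0, "x": -0.45, "y": -0.97, "z": 0, "ax": 0, "ay": 0, "az": 0}, {"claw": 0, "x": -0.45, "y": -0.97, "z": 0, "ax": 0, "ay": 0, "az": 0}, {"claw": 0, "x": -0.45, "y": -0.97, "z": 0, "ax": 0, "ay": 0, "az": 0}]'

```text
clock: 20.8
tcp_pos: [0.5138, -0.1552, 0.1878]
orientation: [0.0, 0.73, 0.684, 0.0]
wrist_force: [0.3, -0.4, 0.3]
finger_gap: 0.0854
```

Request:
servo_tool --increments '[{"claw": 0, "x": -0.45, "y": -0.97, "z": 0, "ax": 0, "ay": 0, "az": 0}, {"claw": 0, "x": -0.45, "y": -0.97, "z": 0, "ax": 0, "ay": 0, "az": 0}, {"claw": 0, "x": -0.45, "y": -0.97, "z": 0, "ax": 0, "ay": 0, "az": 0}, {"claw": 0, "x": -0.45, "y": -0.97, "z": 0, "ax": 0, "ay": 0, "az": 0}, {"claw": 0, "x": -0.45, "y": -0.97, "z": 0, "ax": 0, "ay": 0, "az": 0}]'

```text
clock: 21.3
tcp_pos: [0.4575, -0.2765, 0.1878]
orientation: [0.0, 0.73, 0.684, 0.0]
wrist_force: [0.8, -1.4, 0.3]
finger_gap: 0.085
```

Request:
servo_tool --increments '[{"claw": 0, "x": -0.45, "y": -0.97, "z": 0, "ax": 0, "ay": 0, "az": 0}, {"claw": 0, "x": -0.2, "y": -0.5, "z": 0, "ax": 0, "ay": 0, "az": 0}, {"claw": 0, "x": 0, "y": 0, "z": 0, "ax": 0, "ay": 0, "az": 0}]'

```text
clock: 21.6
tcp_pos: [0.4414, -0.3137, 0.1875]
orientation: [0.0, 0.731, 0.683, 0.0]
wrist_force: [0.5, 0.3, -0.5]
finger_gap: 0.0857
```

```bash
python3 -c "
from h import *
st();snap('wrist','w15'); snap('top','t15')
"
```

```text
t 21.6 tcp [ 0.4414 -0.3137  0.1875] jawyaw -3.9 z [ 4.e-04 -3.e-04 -1.e+00] gap 0.0857 F [ 0.5  0.3 -0.5] j [-0.77  0.27 -0.16  1.14  0.    0.87]
```

View pics/w15.png

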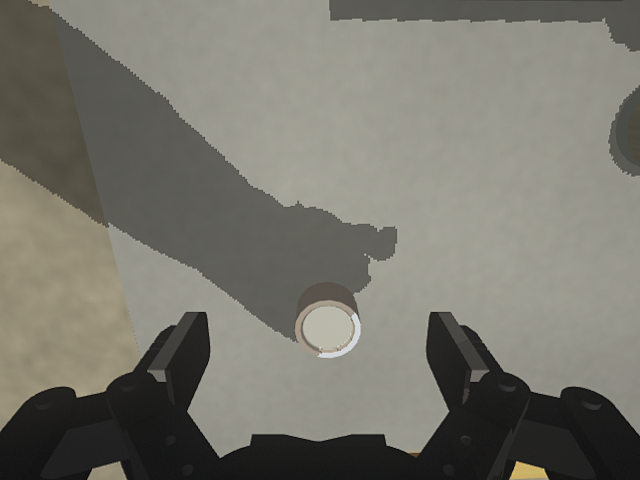

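View pics/t15.png

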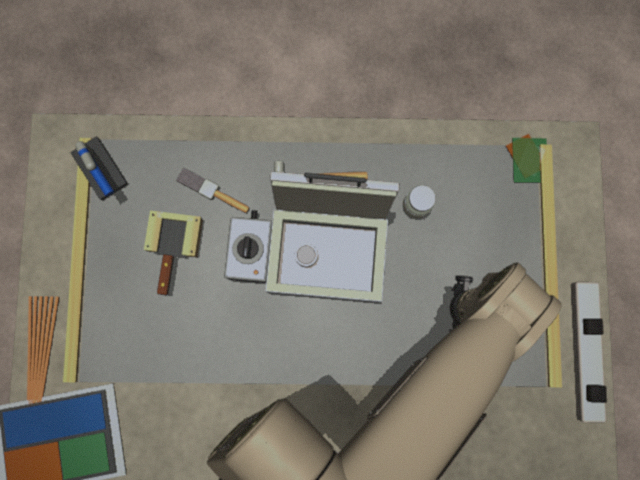

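```bash
python3 -c "
from h import *
c=env.calibration('wrist')
print(onz(c,328.5,329,.036).round(4)); st()
t=env.calibration('top'); print('placed',onz(t,307,256,.081))
"
```

```text
[ 0.445  -0.4038  0.036 ]
t 21.7 tcp [ 0.4419 -0.3119  0.1873] jawyaw -3.77 z [ 1.e-04  7.e-04 -1.e+00] gap 0.0857 F [ 0.5 -0.5  0.2] j [-0.76  0.27 -0.16  1.14  0.    0.87]
placed [0.57137506 0.02104286 0.081     ]
```

Request:
servo_tool --increments '[{"claw": 0, "x": 0.12, "y": -0.9, "z": -0.4, "ax": 0, "ay": 0, "az": 0}, {"claw": 0, "x": 0, "y": -0.95, "z": -0.6, "ax": 0, "ay": 0, "az": 0}, {"claw": 0, "x": 0, "y": -0.95, "z": -0.6, "ax": 0, "ay": 0, "az": 0}, {"claw": 0, "x": 0, "y": -0.86, "z": -0.6, "ax": 0, "ay": 0, "az": 0}, {"claw": 0, "x": 0, "y": 0, "z": -0.6, "ax": 0, "ay": 0, "az": 0}]'

```text
clock: 22.2
tcp_pos: [0.4459, -0.4053, 0.1167]
orientation: [0.001, 0.73, 0.683, -0.0]
wrist_force: [0.1, 0.6, -0.1]
finger_gap: 0.0855
```

Request:
servo_tool --increments '[{"claw": 0, "x": 0, "y": 0, "z": -1, "ax": 0, "ay": 0, "az": 0}, {"claw": 0, "x": 0, "y": 0, "z": -1, "ax": 0, "ay": 0, "az": 0}, {"claw": 0, "x": 0, "y": 0, "z": -0.8, "ax": 0, "ay": 0, "az": 0}, {"claw": 0, "x": 0, "y": 0, "z": -0.5, "ax": 0, "ay": 0, "az": 0}, {"claw": 0, "x": 0, "y": 0, "z": 0, "ax": 0, "ay": 0, "az": 0}]'

```text
clock: 22.7
tcp_pos: [0.4445, -0.4018, 0.033]
orientation: [-0.002, 0.729, 0.684, 0.0]
wrist_force: [0.1, 0.6, 0.2]
finger_gap: 0.0854
```

```bash
python3 -c "
from h import *
st()
snap('wrist','w16')"
```

```text
t 22.7 tcp [ 0.4445 -0.4018  0.033 ] jawyaw -3.67 z [-0.0023  0.0031 -1.    ] gap 0.0854 F [0.1 0.6 0.2] j [-0.87  0.51 -0.22  0.85  0.    0.77]
```

View pics/w16.png

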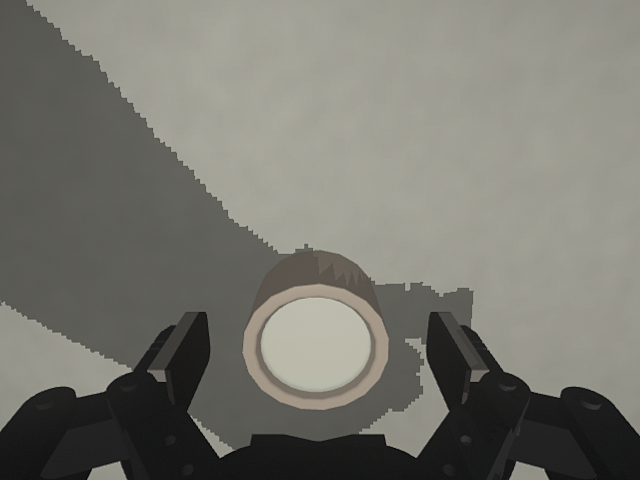

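Request:
servo_tool --increments '[{"claw": 0, "x": 0, "y": -0.08, "z": -0.2, "ax": 0, "ay": 0, "az": 0}, {"claw": 0, "x": 0, "y": 0, "z": -0.13, "ax": 0, "ay": 0, "az": 0}, {"claw": 0, "x": 0, "y": 0, "z": 0, "ax": 0, "ay": 0, "az": 0}, {"claw": 1, "x": 0, "y": 0, "z": 0, "ax": 0, "ay": 0, "az": 0}, {"claw": 1, "x": 0, "y": 0, "z": 0, "ax": 0, "ay": 0, "az": 0}]' --newtons 40

```text
clock: 23.25
tcp_pos: [0.4449, -0.4062, 0.027]
orientation: [0.0, 0.73, 0.684, 0.0]
wrist_force: [0.9, -0.7, 0.2]
finger_gap: 0.0591
```

Request:
servo_tool --increments '[{"claw": 1, "x": 0, "y": 0, "z": 0, "ax": 0, "ay": 0, "az": 0}, {"claw": 1, "x": 0, "y": 0, "z": 0, "ax": 0, "ay": 0, "az": 0}, {"claw": 1, "x": 0, "y": 0, "z": 0, "ax": 0, "ay": 0, "az": 0}]'

```text
clock: 23.55
tcp_pos: [0.445, -0.4063, 0.0272]
orientation: [0.001, 0.73, 0.684, -0.0]
wrist_force: [-0.4, 0.4, 5.4]
finger_gap: 0.0548
```

```bash
python3 -c "
from h import *
st()"
```

```text
t 23.55 tcp [ 0.445  -0.4063  0.0272] jawyaw -3.76 z [ 5.e-04 -9.e-04 -1.e+00] gap 0.0548 F [-0.4  0.4  5.4] j [-0.87  0.52 -0.22  0.83 -0.    0.76]
```

Request:
servo_tool --increments '[{"claw": 1, "x": 0, "y": 0, "z": 0.5, "ax": 0, "ay": 0, "az": 0}, {"claw": 1, "x": 0, "y": 0, "z": 1, "ax": 0, "ay": 0, "az": 0}, {"claw": 1, "x": 0, "y": 0.3, "z": 1, "ax": 0, "ay": 0, "az": 0}, {"claw": 1, "x": 0.2, "y": 0.6, "z": 1, "ax": 0, "ay": 0, "az": 0}, {"claw": 1, "x": 0.4, "y": 0.8, "z": 1, "ax": 0, "ay": 0, "az": 0}]'

```text
clock: 24.05
tcp_pos: [0.4592, -0.3633, 0.1401]
orientation: [-0.0, 0.73, 0.683, 0.0]
wrist_force: [0.3, -0.6, -1.6]
finger_gap: 0.0547
```

Request:
servo_tool --increments '[{"claw": 1, "x": 0.4, "y": 0.9, "z": 1, "ax": 0, "ay": 0, "az": 0}, {"claw": 1, "x": 0.4, "y": 1, "z": 0.5, "ax": 0, "ay": 0, "az": 0}, {"claw": 1, "x": 0.5, "y": 1, "z": 0, "ax": 0, "ay": 0, "az": 0}, {"claw": 1, "x": 0.5, "y": 1, "z": 0, "ax": 0, "ay": 0, "az": 0}, {"claw": 1, "x": 0.5, "y": 1, "z": 0, "ax": 0, "ay": 0, "az": 0}]'

```text
clock: 24.55
tcp_pos: [0.5175, -0.2397, 0.1771]
orientation: [-0.0, 0.73, 0.684, 0.0]
wrist_force: [0.4, 0.1, -1.8]
finger_gap: 0.0549
```

Request:
servo_tool --increments '[{"claw": 1, "x": 0.5, "y": 1, "z": 0, "ax": 0, "ay": 0, "az": 0}, {"claw": 1, "x": 0.5, "y": 1, "z": 0, "ax": 0, "ay": 0, "az": 0}, {"claw": 1, "x": 0.5, "y": 1, "z": 0, "ax": 0, "ay": 0, "az": 0}, {"claw": 1, "x": 0.4, "y": 1, "z": 0, "ax": 0, "ay": 0, "az": 0}, {"claw": 1, "x": 0, "y": 0.9, "z": 0, "ax": 0, "ay": 0, "az": 0}]'

```text
clock: 25.05
tcp_pos: [0.5656, -0.117, 0.1766]
orientation: [-0.0, 0.73, 0.684, 0.0]
wrist_force: [-0.3, -0.2, -2.4]
finger_gap: 0.0546
```

```bash
python3 -c "
from h import *
st();snap('wrist','w17')"
```

```text
t 25.05 tcp [ 0.5656 -0.117   0.1766] jawyaw -3.7 z [ 3.e-04  4.e-04 -1.e+00] gap 0.0546 F [-0.3 -0.2 -2.4] j [-0.34  0.35 -0.08  1.14  0.    1.29]
```

View pics/w17.png

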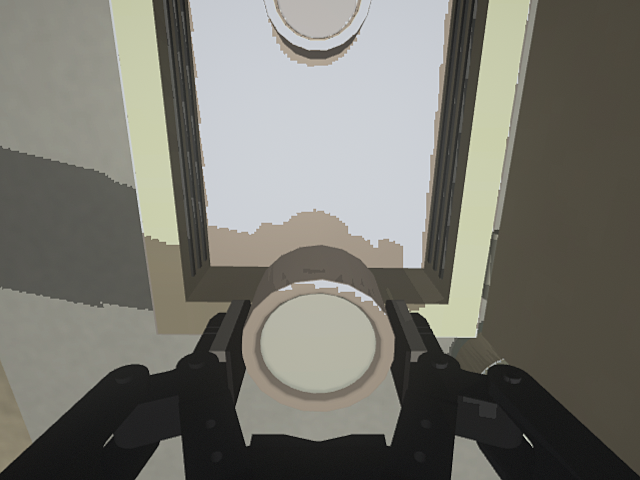

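Request:
servo_tool --increments '[{"claw": 1, "x": 0.05, "y": 0.7, "z": 0, "ax": 0, "ay": 0, "az": 0}, {"claw": 1, "x": 0, "y": 0.6, "z": 0, "ax": 0, "ay": 0, "az": 0}, {"claw": 1, "x": 0, "y": 0, "z": -0.6, "ax": 0, "ay": 0, "az": 0}, {"claw": 1, "x": 0, "y": 0, "z": -0.8, "ax": 0, "ay": 0, "az": 0}, {"claw": 1, "x": 0, "y": 0, "z": -0.8, "ax": 0, "ay": 0, "az": 0}]'

```text
clock: 25.6
tcp_pos: [0.5662, -0.0854, 0.1215]
orientation: [0.0, 0.73, 0.684, 0.0]
wrist_force: [0.8, 0.2, -1.7]
finger_gap: 0.0545
```

Request:
servo_tool --increments '[{"claw": 1, "x": 0, "y": 0, "z": -0.8, "ax": 0, "ay": 0, "az": 0}, {"claw": 1, "x": 0, "y": 0, "z": -0.6, "ax": 0, "ay": 0, "az": 0}, {"claw": 1, "x": 0, "y": 0, "z": -0.3, "ax": 0, "ay": 0, "az": 0}, {"claw": 1, "x": 0, "y": 0, "z": -0.15, "ax": 0, "ay": 0, "az": 0}, {"claw": 1, "x": 0, "y": 0, "z": 0, "ax": 0, "ay": 0, "az": 0}]'

```text
clock: 26.1
tcp_pos: [0.566, -0.0859, 0.0753]
orientation: [-0.0, 0.73, 0.684, -0.0]
wrist_force: [-0.5, 0.3, -0.7]
finger_gap: 0.055
```

Request:
servo_tool --increments '[{"claw": 1, "x": 0, "y": 0, "z": -0.08, "ax": 0, "ay": 0, "az": 0}, {"claw": 1, "x": 0, "y": 0, "z": -0.03, "ax": 0, "ay": 0, "az": 0}, {"claw": 1, "x": 0, "y": 0, "z": 0, "ax": 0, "ay": 0, "az": 0}]'

```text
clock: 26.4
tcp_pos: [0.5663, -0.086, 0.073]
orientation: [0.0, 0.73, 0.684, 0.0]
wrist_force: [-0.6, 0.1, -2.0]
finger_gap: 0.0549
```

Request:
servo_tool --increments '[{"claw": 1, "x": 0, "y": 0, "z": -0.03, "ax": 0, "ay": 0, "az": 0}, {"claw": 1, "x": 0, "y": 0, "z": 0, "ax": 0, "ay": 0, "az": 0}]'

```text
clock: 26.6
tcp_pos: [0.5664, -0.086, 0.0722]
orientation: [0.0, 0.73, 0.684, 0.0]
wrist_force: [-0.1, 0.1, 0.5]
finger_gap: 0.0546
```

Request:
servo_tool --increments '[{"claw": 0.3, "x": 0, "y": 0, "z": 0, "ax": 0, "ay": 0, "az": 0}, {"claw": 0.2, "x": 0, "y": 0, "z": 0, "ax": 0, "ay": 0, "az": 0}, {"claw": 0.1, "x": 0, "y": 0, "z": 0, "ax": 0, "ay": 0, "az": 0}, {"claw": 0.1, "x": 0, "y": 0, "z": 0.3, "ax": 0, "ay": 0, "az": 0}, {"claw": 0.1, "x": 0, "y": 0, "z": 0.8, "ax": 0, "ay": 0, "az": 0}]'

```text
clock: 27.1
tcp_pos: [0.5646, -0.0855, 0.0982]
orientation: [-0.002, 0.73, 0.684, -0.001]
wrist_force: [-1.1, -0.0, -0.2]
finger_gap: 0.0769
```

Request:
servo_tool --increments '[{"claw": 0.1, "x": 0, "y": 0, "z": 1, "ax": 0, "ay": 0, "az": 0}, {"claw": 0.1, "x": -0.3, "y": 0, "z": 1, "ax": 0, "ay": 0, "az": 0}, {"claw": 0.1, "x": -0.5, "y": 0, "z": 1, "ax": 0, "ay": 0, "az": 0}, {"claw": 0.1, "x": -0.5, "y": 0, "z": 1, "ax": 0, "ay": 0, "az": 0}, {"claw": 0.1, "x": -0.5, "y": -0.5, "z": 1, "ax": 0, "ay": 0, "az": 0}]'

```text
clock: 27.6
tcp_pos: [0.5204, -0.0976, 0.226]
orientation: [0.0, 0.729, 0.684, 0.0]
wrist_force: [0.5, -0.1, 0.0]
finger_gap: 0.0771
```

Request:
servo_tool --increments '[{"claw": 0.1, "x": -0.5, "y": -1, "z": 1, "ax": 0, "ay": 0, "az": 0}, {"claw": 0.1, "x": -0.5, "y": -1, "z": 0.5, "ax": 0, "ay": 0, "az": 0}, {"claw": 0.1, "x": -0.4, "y": -1, "z": 0, "ax": 0, "ay": 0, "az": 0}, {"claw": 0.1, "x": 0, "y": -1, "z": 0, "ax": 0, "ay": 0, "az": 0}, {"claw": 0.1, "x": 0, "y": 0, "z": 0, "ax": 0, "ay": 0, "az": 0}]'

```text
clock: 28.1
tcp_pos: [0.486, -0.201, 0.2626]
orientation: [0.001, 0.731, 0.682, -0.0]
wrist_force: [0.2, 0.6, -0.4]
finger_gap: 0.0772
```

```bash
python3 -c "
from h import *
st();snap('wrist','w18');snap('top','t18');snap('side','s18')
im=cv2.imread('pics/t18.png')
cv2.imwrite('pics/t18c.png',cv2.resize(im[160:310,220:420],None,fx=4,fy=4,interpolation=cv2.INTER_CUBIC))
"
```

```text
t 28.1 tcp [ 0.486  -0.201   0.2626] jawyaw -3.95 z [ 0.0015 -0.0016 -1.    ] gap 0.0772 F [ 0.2  0.6 -0.4] j [-0.54  0.21 -0.05  1.3  -0.    1.1 ]
```

View pics/t18c.png

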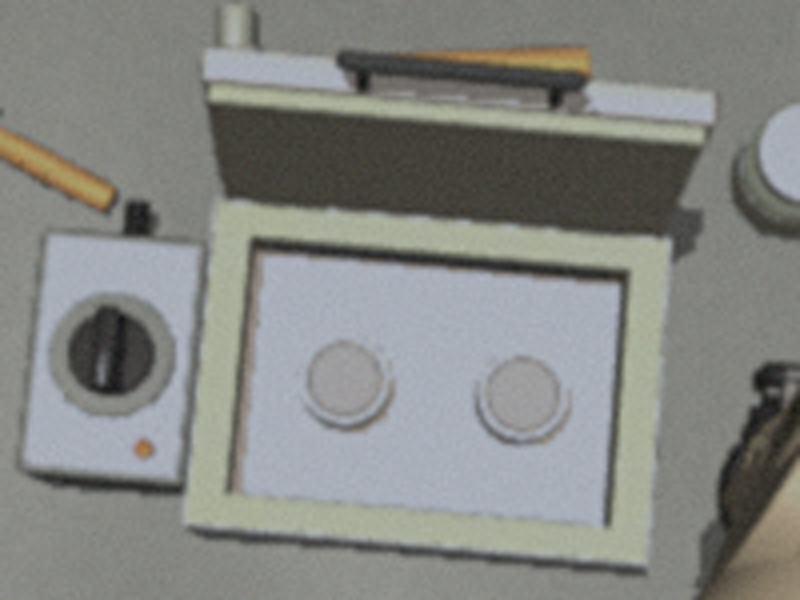

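View pics/s18.png

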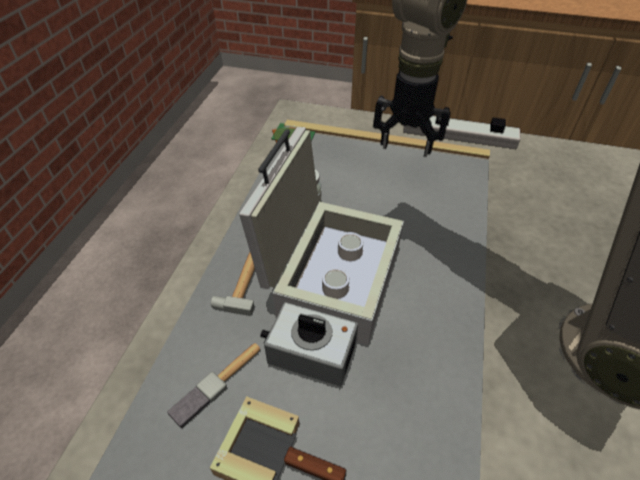

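View pics/w18.png

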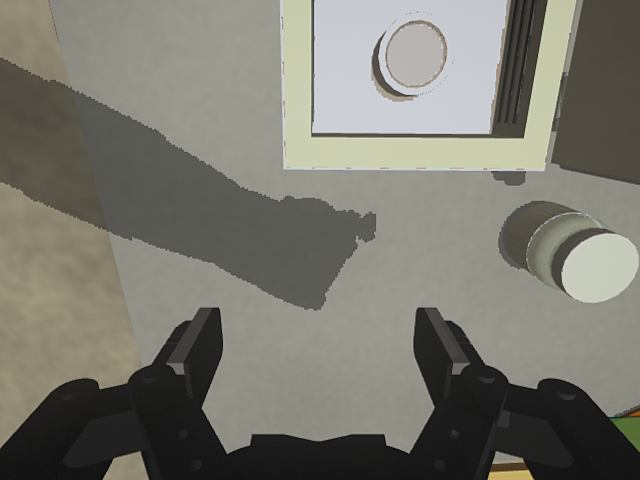

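```bash
python3 -c "
import cv2
im=cv2.imread('pics/s18.png')
cv2.imwrite('pics/s18c.png',cv2.resize(im[115:215,230:330],None,fx=6,fy=6,interpolation=cv2.INTER_CUBIC))
im=cv2.imread('pics/t18.png')
cv2.imwrite('pics/t18d.png',cv2.resize(im[160:200,290:380],None,fx=8,fy=8,interpolation=cv2.INTER_CUBIC))
"
```

```text
(no output)
```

View pics/s18c.png

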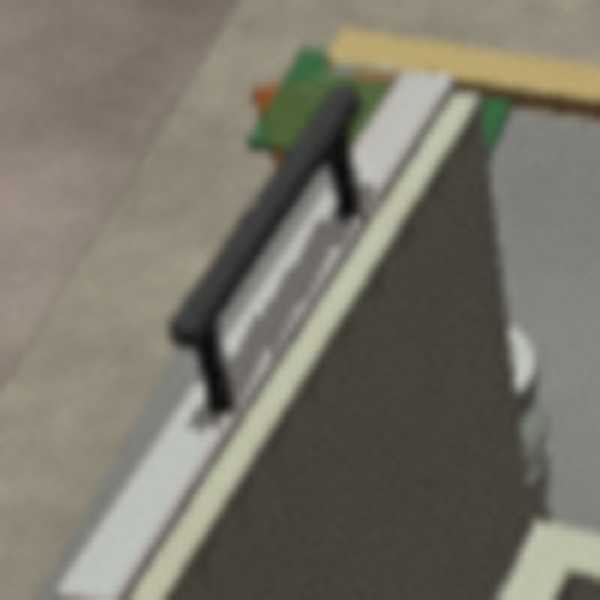

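View pics/t18d.png

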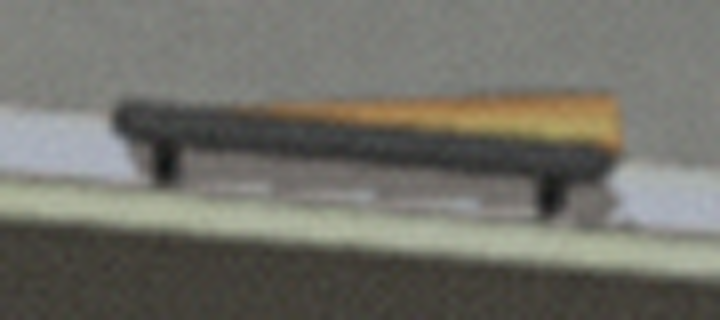

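```bash
python3 -c "
from h import *
c=env.calibration('side');t=env.calibration('top')
def tri(pt,ps):
    o1,d1=ray(t,*pt);o2,d2=ray(c,*ps)
    A=np.stack([d1,-d2],1);s=np.linalg.lstsq(A,o2-o1,rcond=None)[0]
    a=o1+s[0]*d1;b=o2+s[1]*d2;return (a+b)/2,np.linalg.norm(a-b)
S=lambda x,y:(230+(x+.5)/6-.5,115+(y+.5)/6-.5)
T=lambda x,y:(290+(x+.5)/8-.5,160+(y+.5)/8-.5)
a=tri(T(118,117),S(183,330));b=tri(T(612,161),S(345,96));print(a,b,(a[0]+b[0])/2,a[0]-b[0])
k=np.array([.571,-.028]);y=np.radians(-4.1)
for th in (1.55,1.6,1.65,1.68):
    x=.097-.229*np.cos(th)+.015*np.sin(th);z=.1+.229*np.sin(th)+.015*np.cos(th)
    p=k+x*np.array([np.cos(y),np.sin(y)]);print(th,p.round(4),z.round(4),proj(t,[*p,z]).round(1),proj(c,[*p,z]).round(1))
print('seen',T(365,139),S(264,213))
"
```

```text
(array([0.71187314, 0.0257699 , 0.32927552]), np.float64(0.002406759456909477)) (array([ 0.70348307, -0.1016393 ,  0.32591184]), np.float64(0.0010366248816118225)) [ 0.7076781  -0.0379347   0.32759368] [0.00839007 0.1274092  0.00336368]
1.55 [ 0.678  -0.0357] 0.3293 [334.1 191.3] [289.4 151.5]
1.6 [ 0.6894 -0.0365] 0.3285 [334.6 185.9] [283.4 150.6]
1.65 [ 0.7007 -0.0373] 0.3271 [335.  180.7] [277.4 150. ]
1.68 [ 0.7075 -0.0378] 0.326 [335.2 177.6] [273.9 149.8]
seen (335.1875, 176.9375) (273.5833333333333, 150.08333333333334)
```

Request:
servo_tool --increments '[{"claw": 0.2, "x": 0, "y": 0.3, "z": 0.8, "ax": 0, "ay": 0, "az": 0}, {"claw": 0.3, "x": 0, "y": 0.6, "z": 1, "ax": 0, "ay": 0, "az": 0}, {"claw": 0.4, "x": 0, "y": 0.8, "z": 1, "ax": 0, "ay": 0, "az": 0}, {"claw": 0.4, "x": 0, "y": 0.8, "z": 1, "ax": 0, "ay": 0, "az": 0}, {"claw": 0.4, "x": 0.3, "y": 0.8, "z": 1, "ax": 0, "ay": 0, "az": 0}]'

```text
clock: 28.75
tcp_pos: [0.4928, -0.1138, 0.3833]
orientation: [-0.0, 0.729, 0.684, 0.0]
wrist_force: [1.3, -0.3, -0.2]
finger_gap: 0.0512
```

Request:
servo_tool --increments '[{"claw": 0.4, "x": 0.6, "y": 0.8, "z": 0.8, "ax": 0, "ay": 0, "az": 0}, {"claw": 0.4, "x": 0.8, "y": 0.8, "z": 0.5, "ax": 0, "ay": 0, "az": 0}, {"claw": 0.4, "x": 0.8, "y": 0.8, "z": 0, "ax": 0, "ay": 0, "az": 0}, {"claw": 0.4, "x": 0.8, "y": 0.6, "z": 0, "ax": 0, "ay": 0, "az": 0}, {"claw": 0.4, "x": 0.8, "y": 0.3, "z": 0, "ax": 0, "ay": 0, "az": 0}]'

```text
clock: 29.25
tcp_pos: [0.5889, -0.0304, 0.4148]
orientation: [-0.0, 0.729, 0.685, 0.0]
wrist_force: [0.7, -0.5, 0.1]
finger_gap: 0.0511
```

```bash
python3 -c "
from h import *
st()"
```

```text
t 29.25 tcp [ 0.5889 -0.0304  0.4148] jawyaw -3.56 z [ 4.e-04  4.e-04 -1.e+00] gap 0.0511 F [ 0.7 -0.5  0.1] j [-0.19  0.37  0.54  1.74  0.    1.44]
```

Request:
servo_tool --increments '[{"claw": 0.4, "x": 0.8, "y": -0.1, "z": 0, "ax": 0, "ay": 0, "az": 0}, {"claw": 0.4, "x": 0.8, "y": -0.1, "z": 0, "ax": 0, "ay": 0, "az": 0}, {"claw": 0.4, "x": 0.8, "y": -0.1, "z": 0, "ax": 0, "ay": 0, "az": 0}, {"claw": 0.4, "x": 0.8, "y": 0, "z": 0, "ax": 0, "ay": 0, "az": 0}, {"claw": 0.4, "x": 0.8, "y": 0, "z": 0, "ax": 0, "ay": 0, "az": 0}]'

```text
clock: 29.75
tcp_pos: [0.6889, -0.0393, 0.4145]
orientation: [-0.0, 0.729, 0.684, 0.0]
wrist_force: [1.3, -0.5, 1.5]
finger_gap: 0.0513
```

Request:
servo_tool --increments '[{"claw": 0.4, "x": 0.6, "y": 0, "z": -0.4, "ax": 0, "ay": 0, "az": 0}, {"claw": 0.4, "x": 0, "y": 0, "z": 0, "ax": 0, "ay": 0, "az": 0}]'

```text
clock: 29.95
tcp_pos: [0.7049, -0.0395, 0.4008]
orientation: [-0.002, 0.729, 0.684, -0.001]
wrist_force: [-0.4, -1.0, 0.3]
finger_gap: 0.0514
```

```bash
python3 -c "
from h import *
st(); snap('wrist','w19'); snap('side','s19')
cv2.imwrite('pics/s19c.png',cv2.resize(cv2.imread('pics/s19.png')[60:260,200:400],None,fx=3,fy=3))"
```

```text
t 29.95 tcp [ 0.7049 -0.0395  0.4008] jawyaw -3.64 z [-0.0041  0.001  -1.    ] gap 0.0514 F [-0.4 -1.   0.3] j [-0.17  0.72  1.1   1.95  0.    1.46]
```

View pics/w19.png

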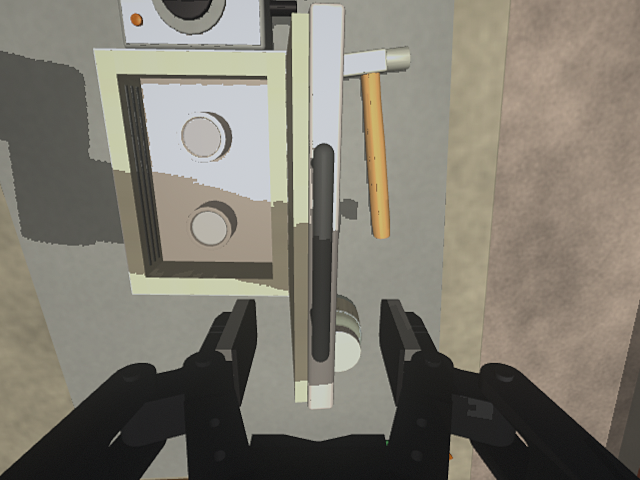

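View pics/s19c.png

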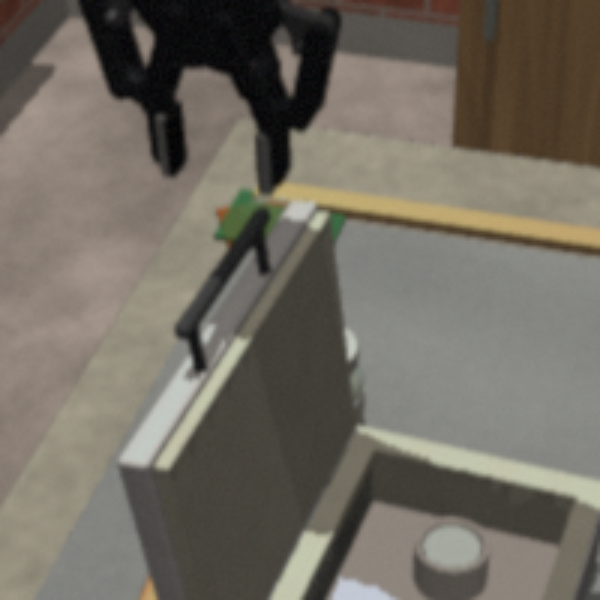

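The bar is centred between the pads: u≈322, with pad inner faces at 255 and 385. Descending onto the bar.

Request:
servo_tool --increments '[{"claw": 0.4, "x": 0.05, "y": 0, "z": -0.8, "ax": 0, "ay": 0, "az": 0}, {"claw": 0.4, "x": 0, "y": 0, "z": -0.8, "ax": 0, "ay": 0, "az": 0}, {"claw": 0.4, "x": 0, "y": 0, "z": -0.7, "ax": 0, "ay": 0, "az": 0}, {"claw": 0.4, "x": 0, "y": 0, "z": -0.5, "ax": 0, "ay": 0, "az": 0}, {"claw": 0.4, "x": 0, "y": 0, "z": 0, "ax": 0, "ay": 0, "az": 0}]'

```text
clock: 30.55
tcp_pos: [0.7029, -0.0402, 0.334]
orientation: [-0.001, 0.73, 0.684, -0.001]
wrist_force: [0.4, -0.1, -1.0]
finger_gap: 0.051
```

```bash
python3 -c "
from h import *
st(); snap('wrist','w20'); snap('side','s20')
cv2.imwrite('pics/s20c.png',cv2.resize(cv2.imread('pics/s20.png')[60:260,200:400],None,fx=3,fy=3))"
```

```text
t 30.55 tcp [ 0.7029 -0.0402  0.334 ] jawyaw -3.72 z [-2.3e-03  4.0e-04 -1.0e+00] gap 0.051 F [ 0.4 -0.1 -1. ] j [-0.17  0.62  0.73  1.69  0.    1.46]
```

View pics/w20.png

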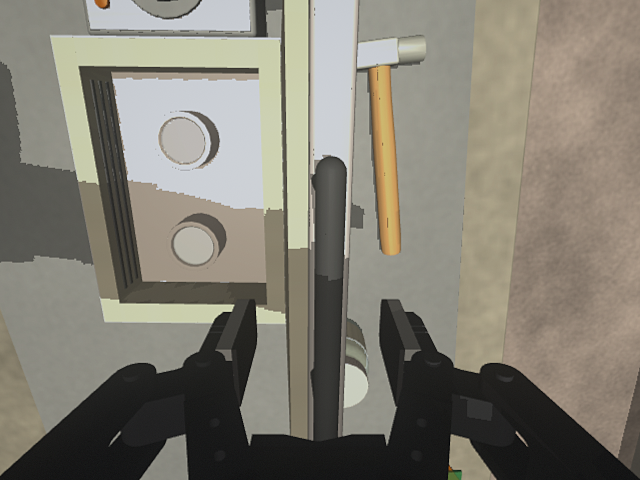

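View pics/s20c.png

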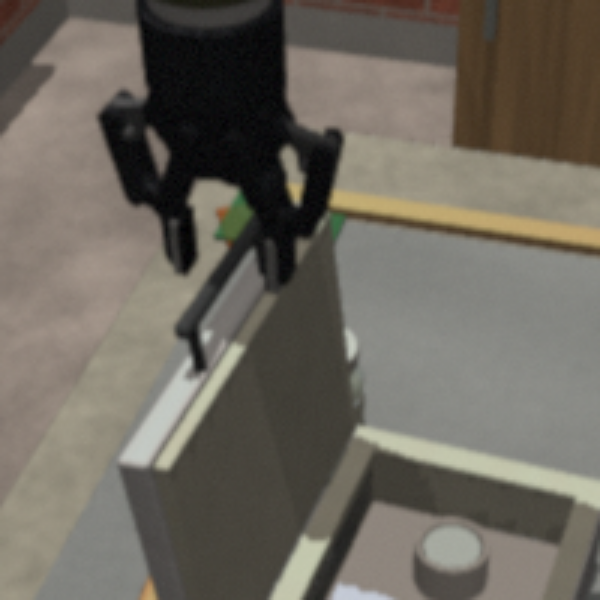

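Request:
servo_tool --increments '[{"claw": 0.4, "x": 0.15, "y": 0, "z": -0.2, "ax": 0, "ay": 0, "az": 0}, {"claw": 0.4, "x": 0, "y": 0, "z": -0.2, "ax": 0, "ay": 0, "az": 0}, {"claw": 0.7, "x": 0, "y": 0, "z": 0, "ax": 0, "ay": 0, "az": 0}, {"claw": 1, "x": 0, "y": 0, "z": 0, "ax": 0, "ay": 0, "az": 0}, {"claw": 1, "x": 0, "y": 0, "z": 0, "ax": 0, "ay": 0, "az": 0}]' --newtons 30

```text
clock: 31.15
tcp_pos: [0.7084, -0.041, 0.3242]
orientation: [-0.0, 0.73, 0.684, -0.0]
wrist_force: [1.1, -0.2, -1.2]
finger_gap: 0.0099
```

Request:
servo_tool --increments '[{"claw": 1, "x": 0, "y": 0, "z": 0, "ax": 0, "ay": 0, "az": 0}, {"claw": 1, "x": 0, "y": 0, "z": 0, "ax": 0, "ay": 0, "az": 0}, {"claw": 1, "x": 0, "y": 0, "z": 0, "ax": 0, "ay": 0, "az": 0}]'

```text
clock: 31.45
tcp_pos: [0.7084, -0.041, 0.3242]
orientation: [-0.0, 0.73, 0.684, -0.0]
wrist_force: [-2.3, -0.5, -0.5]
finger_gap: 0.01
```

```bash
python3 -c "
from h import *
st(); snap('side','s21')
cv2.imwrite('pics/s21c.png',cv2.resize(cv2.imread('pics/s21.png')[60:260,200:400],None,fx=3,fy=3))"
```

```text
t 31.45 tcp [ 0.7084 -0.041   0.3242] jawyaw -3.76 z [-4.e-04 -0.e+00 -1.e+00] gap 0.01 F [-2.3 -0.5 -0.5] j [-0.17  0.62  0.72  1.67 -0.    1.47]
```

View pics/s21c.png

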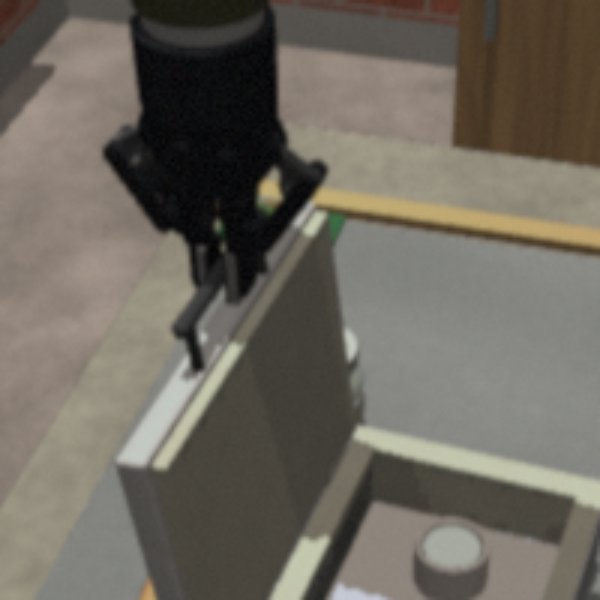

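```bash
cat > arc.py <<'E'
import numpy as np,sys
th0=float(sys.argv[1]);n=int(sys.argv[2]);th1=float(sys.argv[3])
f=lambda t:np.array([-.229*np.cos(t)+.015*np.sin(t),.229*np.sin(t)+.015*np.cos(t)])
ths=np.linspace(th0,th1,n+1)
for a,b in zip(ths[:-1],ths[1:]):
    d=(f(b)-f(a))/.025;print(round(b,3),"x %.3f y %.3f z %.3f"%(d[0]*.9974,-d[0]*.0715,d[1]))
d=f(th1)-f(th0);print(d)
E
python3 arc.py 1.68 35 0.0
```

```text
1.632 x -0.434 y 0.031 z 0.066
1.584 x -0.437 y 0.031 z 0.045
1.536 x -0.439 y 0.031 z 0.024
1.488 x -0.439 y 0.032 z 0.003
1.44 x -0.439 y 0.031 z -0.018
1.392 x -0.438 y 0.031 z -0.039
1.344 x -0.435 y 0.031 z -0.060
1.296 x -0.432 y 0.031 z -0.081
1.248 x -0.428 y 0.031 z -0.102
1.2 x -0.422 y 0.030 z -0.122
1.152 x -0.416 y 0.030 z -0.143
1.104 x -0.409 y 0.029 z -0.162
1.056 x -0.400 y 0.029 z -0.182
1.008 x -0.391 y 0.028 z -0.201
0.96 x -0.381 y 0.027 z -0.219
0.912 x -0.370 y 0.027 z -0.238
0.864 x -0.358 y 0.026 z -0.255
0.816 x -0.346 y 0.025 z -0.272
0.768 x -0.332 y 0.024 z -0.288
0.72 x -0.318 y 0.023 z -0.304
0.672 x -0.303 y 0.022 z -0.319
0.624 x -0.288 y 0.021 z -0.333
0.576 x -0.271 y 0.019 z -0.347
0.528 x -0.254 y 0.018 z -0.359
0.48 x -0.237 y 0.017 z -0.371
0.432 x -0.219 y 0.016 z -0.382
0.384 x -0.200 y 0.014 z -0.392
0.336 x -0.181 y 0.013 z -0.401
0.288 x -0.162 y 0.012 z -0.410
0.24 x -0.142 y 0.010 z -0.417
0.192 x -0.122 y 0.009 z -0.423
0.144 x -0.102 y 0.007 z -0.429
0.096 x -0.081 y 0.006 z -0.433
0.048 x -0.060 y 0.004 z -0.436
0.0 x -0.039 y 0.003 z -0.439
[-0.26886861 -0.21100109]
```

Request:
servo_tool --increments '[{"claw": 1, "x": -0.43, "y": 0.03, "z": 0.06, "ax": 0, "ay": 0, "az": 0}, {"claw": 1, "x": -0.44, "y": 0.03, "z": 0.05, "ax": 0, "ay": 0, "az": 0}, {"claw": 1, "x": -0.44, "y": 0.03, "z": 0.02, "ax": 0, "ay": 0, "az": 0}, {"claw": 1, "x": -0.44, "y": 0.03, "z": 0, "ax": 0, "ay": 0, "az": 0}, {"claw": 1, "x": -0.44, "y": 0.03, "z": -0.02, "ax": 0, "ay": 0, "az": 0}]'

```text
clock: 32.0
tcp_pos: [0.6557, -0.037, 0.3283]
orientation: [0.002, 0.73, 0.684, 0.002]
wrist_force: [4.8, 1.4, 0.9]
finger_gap: 0.0096
```

```bash
python3 -c "
from h import *
st(); snap('side','s22')
cv2.imwrite('pics/s22c.png',cv2.resize(cv2.imread('pics/s22.png')[60:260,200:400],None,fx=3,fy=3))"
```

```text
t 32.0 tcp [ 0.6557 -0.037   0.3283] jawyaw -3.74 z [ 6.5e-03  1.0e-04 -1.0e+00] gap 0.0096 F [4.8 1.4 0.9] j [-0.18  0.48  0.49  1.57  0.    1.46]
```

View pics/s22c.png

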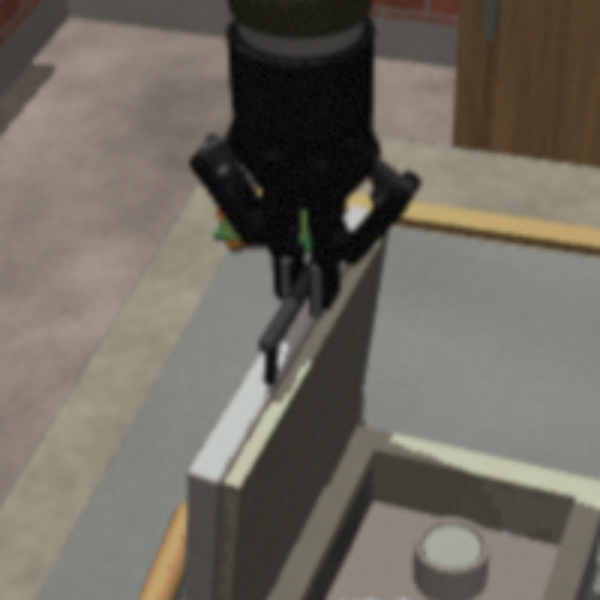

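The lid is following the gripper, at about 5 N. Continuing the arc.

Request:
servo_tool --increments '[{"claw": 1, "x": -0.44, "y": 0.03, "z": -0.04, "ax": 0, "ay": 0, "az": 0}, {"claw": 1, "x": -0.44, "y": 0.03, "z": -0.06, "ax": 0, "ay": 0, "az": 0}, {"claw": 1, "x": -0.43, "y": 0.03, "z": -0.08, "ax": 0, "ay": 0, "az": 0}, {"claw": 1, "x": -0.43, "y": 0.03, "z": -0.1, "ax": 0, "ay": 0, "az": 0}, {"claw": 1, "x": -0.42, "y": 0.03, "z": -0.12, "ax": 0, "ay": 0, "az": 0}]'

```text
clock: 32.55
tcp_pos: [0.6015, -0.033, 0.3188]
orientation: [0.002, 0.73, 0.684, 0.002]
wrist_force: [3.4, 2.7, 3.8]
finger_gap: 0.0097
```

Request:
servo_tool --increments '[{"claw": 1, "x": -0.42, "y": 0.03, "z": -0.14, "ax": 0, "ay": 0, "az": 0}, {"claw": 1, "x": -0.41, "y": 0.03, "z": -0.16, "ax": 0, "ay": 0, "az": 0}, {"claw": 1, "x": -0.4, "y": 0.03, "z": -0.18, "ax": 0, "ay": 0, "az": 0}, {"claw": 1, "x": -0.39, "y": 0.03, "z": -0.2, "ax": 0, "ay": 0, "az": 0}, {"claw": 1, "x": -0.38, "y": 0.03, "z": -0.22, "ax": 0, "ay": 0, "az": 0}]'

```text
clock: 33.05
tcp_pos: [0.5513, -0.0294, 0.2959]
orientation: [0.002, 0.73, 0.684, 0.002]
wrist_force: [2.2, 1.6, 3.1]
finger_gap: 0.0099
```

```bash
python3 -c "
from h import *
st()
f=lambda t:np.array([-.229*np.cos(t)+.015*np.sin(t),.229*np.sin(t)+.015*np.cos(t)])
d=f(.96)-f(1.68);print('expect',.7084+d[0]*.9974,.3242+d[1])"
```

```text
t 33.05 tcp [ 0.5513 -0.0294  0.2959] jawyaw -3.73 z [ 5.1e-03  4.0e-04 -1.0e+00] gap 0.0099 F [2.2 1.6 3.1] j [-0.2   0.26  0.08  1.39  0.    1.44]
expect 0.5498963661437339 0.29439657691225407
```

Request:
servo_tool --increments '[{"claw": 1, "x": -0.37, "y": 0.03, "z": -0.25, "ax": 0, "ay": 0, "az": 0}, {"claw": 1, "x": -0.36, "y": 0.03, "z": -0.26, "ax": 0, "ay": 0, "az": 0}, {"claw": 1, "x": -0.35, "y": 0.02, "z": -0.27, "ax": 0, "ay": 0, "az": 0}, {"claw": 1, "x": -0.33, "y": 0.02, "z": -0.29, "ax": 0, "ay": 0, "az": 0}, {"claw": 1, "x": -0.32, "y": 0.02, "z": -0.3, "ax": 0, "ay": 0, "az": 0}]'

```text
clock: 33.55
tcp_pos: [0.5079, -0.0262, 0.2614]
orientation: [0.001, 0.73, 0.684, 0.002]
wrist_force: [2.6, 3.8, 4.0]
finger_gap: 0.0099
```

Request:
servo_tool --increments '[{"claw": 1, "x": -0.3, "y": 0.02, "z": -0.32, "ax": 0, "ay": 0, "az": 0}, {"claw": 1, "x": -0.29, "y": 0.02, "z": -0.33, "ax": 0, "ay": 0, "az": 0}, {"claw": 1, "x": -0.27, "y": 0.02, "z": -0.35, "ax": 0, "ay": 0, "az": 0}, {"claw": 1, "x": -0.25, "y": 0.02, "z": -0.36, "ax": 0, "ay": 0, "az": 0}, {"claw": 1, "x": -0.24, "y": 0.02, "z": -0.37, "ax": 0, "ay": 0, "az": 0}]'

```text
clock: 34.05
tcp_pos: [0.474, -0.0237, 0.2179]
orientation: [0.001, 0.73, 0.684, 0.002]
wrist_force: [1.6, 2.6, 2.0]
finger_gap: 0.0098
```

```bash
python3 -c "
from h import *
st(); snap('side','s23')
f=lambda t:np.array([-.229*np.cos(t)+.015*np.sin(t),.229*np.sin(t)+.015*np.cos(t)])
d=f(.48)-f(1.68);print('expect',.7084+d[0]*.9974,.3242+d[1])
cv2.imwrite('pics/s23c.png',cv2.resize(cv2.imread('pics/s23.png')[100:350,200:450],None,fx=2.4,fy=2.4))"
```

```text
t 34.05 tcp [ 0.474  -0.0237  0.2179] jawyaw -3.73 z [ 3.6e-03  9.0e-04 -1.0e+00] gap 0.0098 F [1.6 2.6 2. ] j [-0.22  0.13 -0.26  1.17  0.    1.42]
expect 0.47295000180711055 0.21725126302092748
```

View pics/s23c.png

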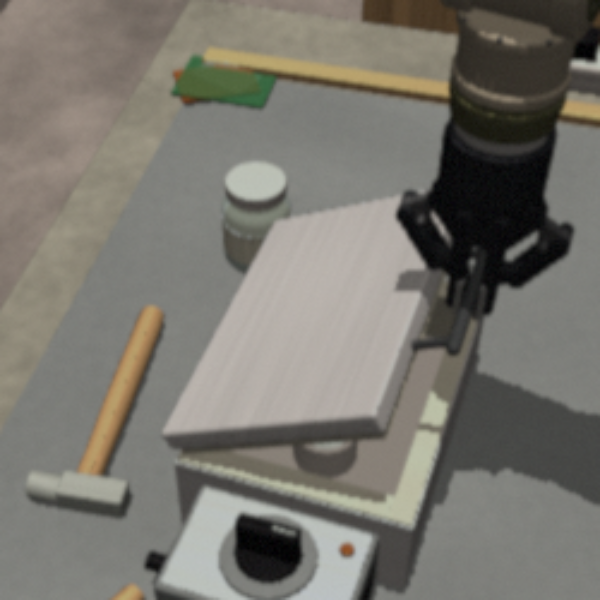

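Request:
servo_tool --increments '[{"claw": 1, "x": -0.22, "y": 0.02, "z": -0.38, "ax": 0, "ay": 0, "az": 0}, {"claw": 1, "x": -0.2, "y": 0.01, "z": -0.39, "ax": 0, "ay": 0, "az": 0}, {"claw": 1, "x": -0.18, "y": 0.01, "z": -0.4, "ax": 0, "ay": 0, "az": 0}, {"claw": 1, "x": -0.16, "y": 0.01, "z": -0.41, "ax": 0, "ay": 0, "az": 0}, {"claw": 1, "x": -0.14, "y": 0.01, "z": -0.42, "ax": 0, "ay": 0, "az": 0}]'

```text
clock: 34.6
tcp_pos: [0.4507, -0.0223, 0.1667]
orientation: [0.0, 0.73, 0.684, 0.001]
wrist_force: [2.5, 4.3, 2.5]
finger_gap: 0.0101
```

Request:
servo_tool --increments '[{"claw": 1, "x": -0.09, "y": 0.01, "z": -0.3, "ax": 0, "ay": 0, "az": 0}, {"claw": 1, "x": -0.08, "y": 0.005, "z": -0.3, "ax": 0, "ay": 0, "az": 0}, {"claw": 1, "x": -0.06, "y": 0.005, "z": -0.25, "ax": 0, "ay": 0, "az": 0}]'

```text
clock: 34.9
tcp_pos: [0.4449, -0.0219, 0.1453]
orientation: [0.0, 0.73, 0.684, 0.001]
wrist_force: [3.3, 4.9, 1.7]
finger_gap: 0.0095
```

```bash
python3 -c "
from h import *
st(); 
f=lambda t:np.array([-.229*np.cos(t)+.015*np.sin(t),.229*np.sin(t)+.015*np.cos(t)])
for t in (.2,.15,.12,.1,.05,0):
  d=f(t)-f(1.68);print('expect',t,.7084+d[0]*.9974,.3242+d[1])"
```

```text
t 34.9 tcp [ 0.4449 -0.0219  0.1453] jawyaw -3.74 z [ 1.1e-03  7.0e-04 -1.0e+00] gap 0.0095 F [3.3 4.9 1.7] j [-0.23  0.13 -0.46  0.99  0.    1.41]
expect 0.2 0.44775562127409496 0.15839518339992628
expect 0.15 0.4450309254536547 0.1472518064857335
expect 0.12 0.4436639990857693 0.14050513298720918
expect 0.1 0.44286512347905954 0.13598582287153269
expect 0.05 0.4412636287273183 0.12462539164914849
expect 0 0.44023044410126777 0.11319890798023863
```

Request:
servo_tool --increments '[{"claw": 1, "x": -0.035, "y": 0.003, "z": -0.2, "ax": 0, "ay": 0, "az": 0}, {"claw": 1, "x": -0.03, "y": 0.003, "z": -0.2, "ax": 0, "ay": 0, "az": 0}, {"claw": 1, "x": -0.03, "y": 0.002, "z": -0.2, "ax": 0, "ay": 0, "az": 0}, {"claw": 1, "x": -0.02, "y": 0.002, "z": -0.15, "ax": 0, "ay": 0, "az": 0}, {"claw": 1, "x": -0.02, "y": 0.002, "z": -0.12, "ax": 0, "ay": 0, "az": 0}]'

```text
clock: 35.4
tcp_pos: [0.4413, -0.0218, 0.1237]
orientation: [0.0, 0.73, 0.684, 0.0]
wrist_force: [2.8, 5.1, 1.5]
finger_gap: 0.0098
```

Request:
servo_tool --increments '[{"claw": 1, "x": -0.01, "y": 0, "z": -0.08, "ax": 0, "ay": 0, "az": 0}, {"claw": 1, "x": -0.01, "y": 0, "z": -0.08, "ax": 0, "ay": 0, "az": 0}, {"claw": 1, "x": -0.005, "y": 0, "z": -0.06, "ax": 0, "ay": 0, "az": 0}]'

```text
clock: 35.7
tcp_pos: [0.4408, -0.0218, 0.1184]
orientation: [0.0, 0.73, 0.684, 0.0]
wrist_force: [1.4, 4.4, 2.2]
finger_gap: 0.0098
```

Request:
servo_tool --increments '[{"claw": 1, "x": 0, "y": 0, "z": -0.05, "ax": 0, "ay": 0, "az": 0}, {"claw": 1, "x": 0, "y": 0, "z": -0.05, "ax": 0, "ay": 0, "az": 0}]'

```text
clock: 35.9
tcp_pos: [0.4405, -0.0218, 0.1159]
orientation: [-0.0, 0.73, 0.684, 0.0]
wrist_force: [1.9, 4.1, 2.5]
finger_gap: 0.0098
```

Request:
servo_tool --increments '[{"claw": 1, "x": 0, "y": 0, "z": -0.05, "ax": 0, "ay": 0, "az": 0}, {"claw": 1, "x": 0, "y": 0, "z": -0.05, "ax": 0, "ay": 0, "az": 0}]'

```text
clock: 36.1
tcp_pos: [0.4404, -0.0217, 0.1134]
orientation: [-0.0, 0.73, 0.684, -0.0]
wrist_force: [0.8, 3.9, 3.7]
finger_gap: 0.0097
```

Request:
servo_tool --increments '[{"claw": 1, "x": 0, "y": 0, "z": -0.04, "ax": 0, "ay": 0, "az": 0}, {"claw": 1, "x": 0, "y": 0, "z": 0, "ax": 0, "ay": 0, "az": 0}]'

```text
clock: 36.3
tcp_pos: [0.4403, -0.0218, 0.1122]
orientation: [-0.0, 0.73, 0.684, -0.0]
wrist_force: [1.3, 4.3, 0.2]
finger_gap: 0.0097
```

Request:
servo_tool --increments '[{"claw": 1, "x": 0, "y": 0, "z": -0.04, "ax": 0, "ay": 0, "az": 0}, {"claw": 1, "x": 0, "y": 0, "z": 0, "ax": 0, "ay": 0, "az": 0}]'

```text
clock: 36.5
tcp_pos: [0.4402, -0.0218, 0.1112]
orientation: [-0.0, 0.73, 0.684, -0.0]
wrist_force: [1.0, 5.5, 1.2]
finger_gap: 0.0102
```

Request:
servo_tool --increments '[{"claw": 1, "x": 0, "y": 0, "z": -0.04, "ax": 0, "ay": 0, "az": 0}, {"claw": 1, "x": 0, "y": 0, "z": 0, "ax": 0, "ay": 0, "az": 0}]'

```text
clock: 36.7
tcp_pos: [0.4402, -0.0218, 0.1111]
orientation: [-0.0, 0.73, 0.684, -0.0]
wrist_force: [-1.0, 4.9, 9.6]
finger_gap: 0.0098
```

Request:
servo_tool --increments '[{"claw": 1, "x": 0, "y": 0, "z": -0.04, "ax": 0, "ay": 0, "az": 0}, {"claw": 1, "x": 0, "y": 0, "z": 0, "ax": 0, "ay": 0, "az": 0}]'

```text
clock: 36.9
tcp_pos: [0.4403, -0.0218, 0.111]
orientation: [0.0, 0.73, 0.684, 0.0]
wrist_force: [-4.3, 6.0, 17.1]
finger_gap: 0.01
```

```bash
python3 -c "
from h import *
st(); snap('side','s24')
cv2.imwrite('pics/s24c.png',cv2.resize(cv2.imread('pics/s24.png')[150:390,230:430],None,fx=2.5,fy=2.5))"
```

```text
t 36.9 tcp [ 0.4403 -0.0218  0.111 ] jawyaw -3.74 z [ 3.e-04 -2.e-04 -1.e+00] gap 0.01 F [-4.3  6.  17.1] j [-0.23  0.15 -0.52  0.9  -0.    1.4 ]
```

View pics/s24c.png

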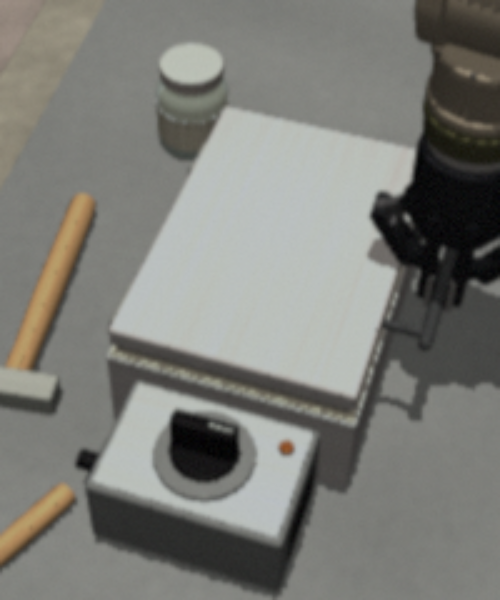

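The lid is shut on the rim: 17 N of contact, and it stopped at the expected height. I'll relax and release with a narrow opening.

Request:
servo_tool --increments '[{"claw": 1, "x": 0, "y": 0, "z": 0.08, "ax": 0, "ay": 0, "az": 0}, {"claw": 0.78, "x": 0, "y": 0, "z": 0, "ax": 0, "ay": 0, "az": 0}, {"claw": 0.74, "x": 0, "y": 0, "z": 0, "ax": 0, "ay": 0, "az": 0}, {"claw": 0.74, "x": 0, "y": 0, "z": 0, "ax": 0, "ay": 0, "az": 0}]'

```text
clock: 37.35
tcp_pos: [0.4401, -0.0223, 0.1112]
orientation: [-0.0, 0.73, 0.683, -0.001]
wrist_force: [-0.3, -0.5, 0.4]
finger_gap: 0.0218
```

Request:
servo_tool --increments '[{"claw": 0.74, "x": 0, "y": 0, "z": 0.2, "ax": 0, "ay": 0, "az": 0}, {"claw": 0.74, "x": 0, "y": 0, "z": 0.4, "ax": 0, "ay": 0, "az": 0}, {"claw": 0.74, "x": 0, "y": 0, "z": 0.5, "ax": 0, "ay": 0, "az": 0}]'

```text
clock: 37.65
tcp_pos: [0.4403, -0.022, 0.1396]
orientation: [-0.0, 0.73, 0.684, -0.0]
wrist_force: [-0.4, 0.5, -0.1]
finger_gap: 0.0222
```

```bash
python3 -c "
from h import *
st(); snap('side','s25')
cv2.imwrite('pics/s25c.png',cv2.resize(cv2.imread('pics/s25.png')[150:390,230:430],None,fx=2.5,fy=2.5))"
```

```text
t 37.65 tcp [ 0.4403 -0.022   0.1396] jawyaw -3.75 z [-8.e-04 -1.e-04 -1.e+00] gap 0.0222 F [-0.4  0.5 -0.1] j [-0.23  0.12 -0.47  0.97 -0.    1.4 ]
```

View pics/s25c.png

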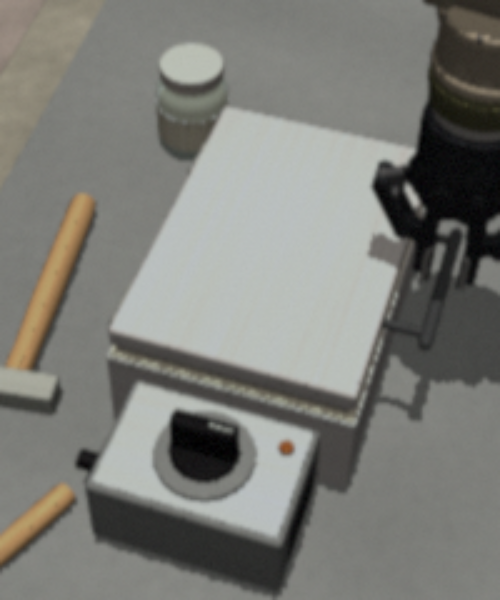

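```bash
python3 -c "
from h import *
c=env.calibration('side');t=env.calibration('top')
k=np.array([.571,-.028]);y=np.radians(-4.1);R=np.array([[np.cos(y),-np.sin(y)],[np.sin(y),np.cos(y)]])
print('model',k+R@[0,.192])
im=cv2.imread('pics/t18.png');cv2.imwrite('pics/t18s.png',cv2.resize(im[210:290,215:280],None,fx=8,fy=7,interpolation=cv2.INTER_CUBIC))
im=cv2.imread('pics/s25.png');cv2.imwrite('pics/s25s.png',cv2.resize(im[295:385,255:365],None,fx=6,fy=6,interpolation=cv2.INTER_CUBIC))
"
```

```text
model [0.58472751 0.16350863]
```

View pics/t18s.png

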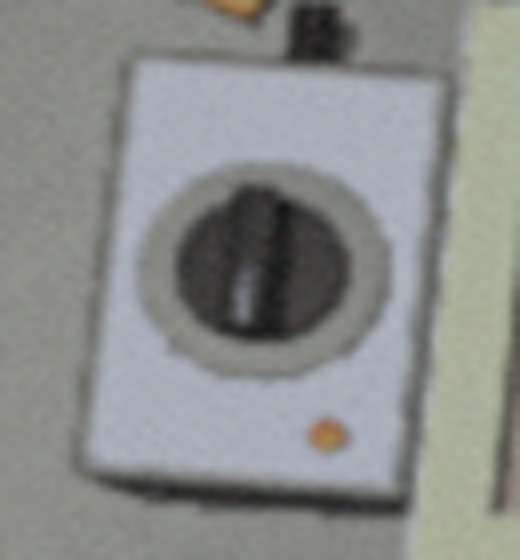

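View pics/s25s.png

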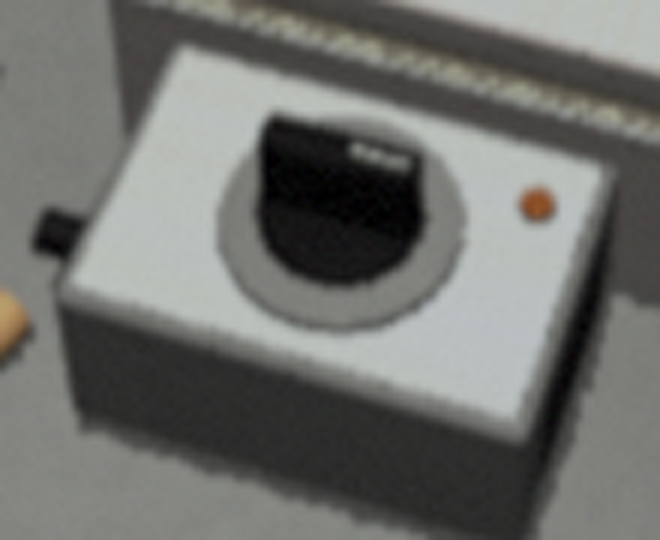

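```bash
python3 -c "
from h import *
c=env.calibration('side');t=env.calibration('top')
print(onz(t,215+264.5/8-.5,210+270.5/7-.5,.086), onz(c,255+341/6-.5,295+223/6-.5,.086))
"
```

```text
[0.58819821 0.16495565 0.086     ] [0.58605628 0.16274054 0.086     ]
```

Request:
servo_tool --increments '[{"claw": 0.74, "x": 0, "y": 0, "z": 1, "ax": 0, "ay": 0, "az": 0.5}, {"claw": 0.6, "x": 0, "y": 0.3, "z": 1, "ax": 0, "ay": 0, "az": 1}, {"claw": 0.5, "x": 0, "y": 0.6, "z": 1, "ax": 0, "ay": 0, "az": 1}, {"claw": 0.5, "x": 0, "y": 0.8, "z": 0.5, "ax": 0, "ay": 0, "az": 1}, {"claw": 0.5, "x": 0.2, "y": 0.8, "z": 0, "ax": 0, "ay": 0, "az": 1}]'

```text
clock: 38.2
tcp_pos: [0.4467, 0.0409, 0.2294]
orientation: [0.002, 0.481, 0.877, 0.001]
wrist_force: [0.5, -0.1, 0.3]
finger_gap: 0.0425
```

Request:
servo_tool --increments '[{"claw": 0.5, "x": 0.6, "y": 0.9, "z": 0, "ax": 0, "ay": 0, "az": 1}, {"claw": 0.5, "x": 0.8, "y": 0.9, "z": 0, "ax": 0, "ay": 0, "az": 1}, {"claw": 0.5, "x": 0.9, "y": 0.9, "z": 0, "ax": 0, "ay": 0, "az": 1}, {"claw": 0.5, "x": 0.9, "y": 0.9, "z": 0, "ax": 0, "ay": 0, "az": 1}, {"claw": 0.5, "x": 0.9, "y": 0.8, "z": 0, "ax": 0, "ay": 0, "az": 1}]'

```text
clock: 38.7
tcp_pos: [0.549, 0.1518, 0.227]
orientation: [0.0, 0.151, 0.989, 0.0]
wrist_force: [0.1, -0.5, 0.9]
finger_gap: 0.043
```

```bash
python3 -c "
from h import *
st()"
```

```text
t 38.7 tcp [0.549  0.1518 0.227 ] jawyaw 72.61 z [ 8.e-04 -0.e+00 -1.e+00] gap 0.043 F [ 0.1 -0.5  0.9] j [ 0.13  0.31 -0.01  1.25 -0.    0.43]
```

Request:
servo_tool --increments '[{"claw": 0.5, "x": 0.7, "y": 0.25, "z": -0.4, "ax": 0, "ay": 0, "az": 0.83}, {"claw": 0.5, "x": 0.78, "y": 0.23, "z": -0.6, "ax": 0, "ay": 0, "az": 0.83}, {"claw": 0.5, "x": 0, "y": 0, "z": 0, "ax": 0, "ay": 0, "az": 0}]'

```text
clock: 39.0
tcp_pos: [0.586, 0.1631, 0.1993]
orientation: [-0.001, 0.038, 0.999, -0.0]
wrist_force: [-1.6, -0.4, -0.7]
finger_gap: 0.0428
```

```bash
python3 -c "
from h import *
st();snap('wrist','w26')"
```

```text
t 39.0 tcp [0.586  0.1631 0.1993] jawyaw 85.62 z [-2.e-03 -4.e-04 -1.e+00] gap 0.0428 F [-1.6 -0.4 -0.7] j [ 0.14  0.4   0.05  1.22 -0.    0.22]
```

View pics/w26.png

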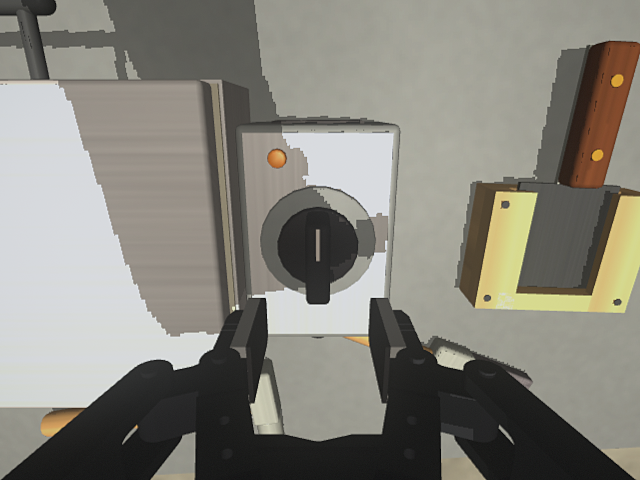

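```bash
python3 -c "
from h import *
c=env.calibration('wrist')
for p in [(307,212),(329,212),(307,280),(329,280),(318,303),(318,278)]: print(p,onz(c,*p,.129).round(4))
print('dial',onz(c,318,243,.086).round(4))
"
```

```text
(307, 212) [0.5542 0.1592 0.129 ]
(329, 212) [0.5551 0.171  0.129 ]
(307, 280) [0.5938 0.1557 0.129 ]
(329, 280) [0.5948 0.1682 0.129 ]
(318, 303) [0.6089 0.1608 0.129 ]
(318, 278) [0.5931 0.162  0.129 ]
dial [0.587  0.1625 0.086 ]
```

Request:
servo_tool --increments '[{"claw": 0.5, "x": 0, "y": 0, "z": -0.7, "ax": 0, "ay": 0, "az": 0}, {"claw": 0.5, "x": 0, "y": 0, "z": -0.9, "ax": 0, "ay": 0, "az": 0}, {"claw": 0.5, "x": 0, "y": 0, "z": -0.8, "ax": 0, "ay": 0, "az": 0}, {"claw": 0.5, "x": 0, "y": 0, "z": -0.5, "ax": 0, "ay": 0, "az": 0}, {"claw": 0.5, "x": 0, "y": 0, "z": -0.2, "ax": 0, "ay": 0, "az": 0}]'

```text
clock: 39.55
tcp_pos: [0.584, 0.1622, 0.1236]
orientation: [-0.001, 0.04, 0.999, -0.0]
wrist_force: [0.3, -0.1, 0.1]
finger_gap: 0.0427
```

```bash
python3 -c "
from h import *
st();snap('wrist','w27')"
```

```text
t 39.55 tcp [0.584  0.1622 0.1236] jawyaw 85.45 z [-1.6e-03 -2.0e-04 -1.0e+00] gap 0.0427 F [ 0.3 -0.1  0.1] j [ 0.14  0.44 -0.09  1.05 -0.    0.22]
```

View pics/w27.png

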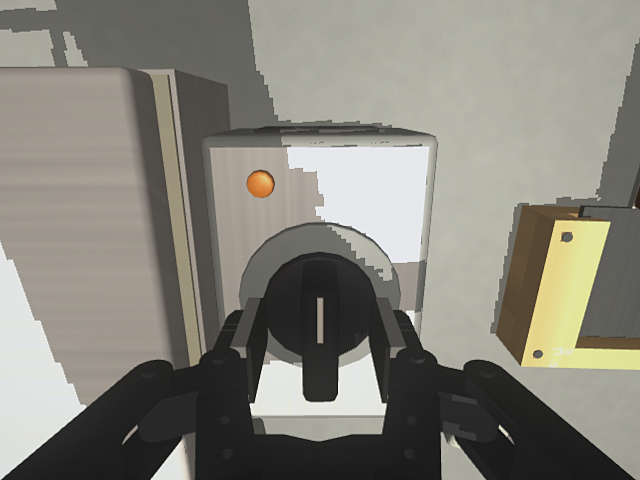

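Request:
servo_tool --increments '[{"claw": 0.5, "x": 0.03, "y": 0, "z": -0.1, "ax": 0, "ay": 0, "az": 0}, {"claw": 1, "x": 0, "y": 0, "z": 0, "ax": 0, "ay": 0, "az": 0}, {"claw": 1, "x": 0, "y": 0, "z": 0, "ax": 0, "ay": 0, "az": 0}, {"claw": 1, "x": 0, "y": 0, "z": 0, "ax": 0, "ay": 0, "az": 0}, {"claw": 1, "x": 0, "y": 0, "z": 0, "ax": 0, "ay": 0, "az": 0}]' --newtons 60

```text
clock: 40.1
tcp_pos: [0.5864, 0.1627, 0.1226]
orientation: [0.001, 0.039, 0.999, 0.0]
wrist_force: [-1.1, -1.8, 5.7]
finger_gap: 0.0128
```

Request:
servo_tool --increments '[{"claw": 1, "x": 0, "y": 0, "z": 0, "ax": 0, "ay": 0, "az": -0.3}, {"claw": 1, "x": 0, "y": 0, "z": 0, "ax": 0, "ay": 0, "az": -0.5}, {"claw": 1, "x": 0, "y": 0, "z": 0, "ax": 0, "ay": 0, "az": -0.5}]'

```text
clock: 40.4
tcp_pos: [0.5864, 0.1628, 0.1226]
orientation: [0.001, 0.131, 0.991, 0.0]
wrist_force: [-1.7, 1.1, 5.6]
finger_gap: 0.0129
```

```bash
python3 -c "
from h import *
s=st();print(s['ft_torque'])"
```

```text
t 40.4 tcp [0.5864 0.1628 0.1226] jawyaw 74.99 z [ 1.7e-03  3.0e-04 -1.0e+00] gap 0.0129 F [-1.7  1.1  5.6] j [ 0.14  0.44 -0.08  1.05  0.    0.4 ]
[0.03607596 0.23891157 0.2008009 ]
```

Torque is about 0.2 N·m and the switch is turning. Continuing.

Request:
servo_tool --increments '[{"claw": 1, "x": 0, "y": 0, "z": 0, "ax": 0, "ay": 0, "az": -0.6}, {"claw": 1, "x": 0, "y": 0, "z": 0, "ax": 0, "ay": 0, "az": -0.6}, {"claw": 1, "x": 0, "y": 0, "z": 0, "ax": 0, "ay": 0, "az": -0.6}, {"claw": 1, "x": 0, "y": 0, "z": 0, "ax": 0, "ay": 0, "az": -0.6}, {"claw": 1, "x": 0, "y": 0, "z": 0, "ax": 0, "ay": 0, "az": -0.6}]'

```text
clock: 40.9
tcp_pos: [0.5864, 0.1629, 0.1226]
orientation: [0.001, 0.334, 0.942, 0.001]
wrist_force: [-0.1, 0.6, 6.8]
finger_gap: 0.0129
```

Request:
servo_tool --increments '[{"claw": 1, "x": 0, "y": 0, "z": 0, "ax": 0, "ay": 0, "az": -0.6}, {"claw": 1, "x": 0, "y": 0, "z": 0, "ax": 0, "ay": 0, "az": -0.6}, {"claw": 1, "x": 0, "y": 0, "z": 0, "ax": 0, "ay": 0, "az": -0.6}, {"claw": 1, "x": 0, "y": 0, "z": 0, "ax": 0, "ay": 0, "az": -0.6}]'

```text
clock: 41.3
tcp_pos: [0.5864, 0.1629, 0.1226]
orientation: [0.001, 0.487, 0.873, 0.001]
wrist_force: [-0.7, 1.1, 5.0]
finger_gap: 0.0131
```

```bash
python3 -c "
from h import *
s=st();print(s['ft_torque'])"
```

```text
t 41.3 tcp [0.5864 0.1629 0.1226] jawyaw 31.72 z [ 1.8e-03  5.0e-04 -1.0e+00] gap 0.0131 F [-0.7  1.1  5. ] j [ 0.14  0.44 -0.08  1.05  0.    1.16]
[ 0.02659273  0.33064357 -0.14814716]
```

Request:
servo_tool --increments '[{"claw": 1, "x": 0, "y": 0, "z": 0, "ax": 0, "ay": 0, "az": -0.5}, {"claw": 1, "x": 0, "y": 0, "z": 0, "ax": 0, "ay": 0, "az": -0.3}, {"claw": 1, "x": 0, "y": 0, "z": 0, "ax": 0, "ay": 0, "az": 0}]'

```text
clock: 41.6
tcp_pos: [0.5864, 0.163, 0.1226]
orientation: [0.001, 0.534, 0.846, 0.001]
wrist_force: [-0.1, 1.1, 4.8]
finger_gap: 0.0127
```

```bash
python3 -c "
from h import *
s=st();print(s['ft_torque'])"
```

```text
t 41.6 tcp [0.5864 0.163  0.1226] jawyaw 25.5 z [ 1.9e-03  5.0e-04 -1.0e+00] gap 0.0127 F [-0.1  1.1  4.8] j [ 0.14  0.44 -0.08  1.05  0.    1.26]
[-0.02734621  0.37170141  0.068032  ]
```

Torque sign flipped at the end stop, so the switch is over. Releasing and retreating.

Request:
servo_tool --increments '[{"claw": 0.7, "x": 0, "y": 0, "z": 0, "ax": 0, "ay": 0, "az": 0}, {"claw": 0.55, "x": 0, "y": 0, "z": 0, "ax": 0, "ay": 0, "az": 0}, {"claw": 0.55, "x": 0, "y": 0, "z": 0, "ax": 0, "ay": 0, "az": 0}, {"claw": 0.55, "x": 0, "y": 0, "z": 0.4, "ax": 0, "ay": 0, "az": 0}, {"claw": 0.55, "x": 0, "y": 0, "z": 0.8, "ax": 0, "ay": 0, "az": 0}]'

```text
clock: 42.1
tcp_pos: [0.5845, 0.1624, 0.1505]
orientation: [-0.001, 0.533, 0.846, -0.001]
wrist_force: [0.4, -0.5, 0.4]
finger_gap: 0.0383
```

Request:
servo_tool --increments '[{"claw": 0.5, "x": 0, "y": 0, "z": 1, "ax": 0, "ay": 0, "az": 0}, {"claw": 0.5, "x": -0.5, "y": 0, "z": 1, "ax": 0, "ay": 0, "az": 0}, {"claw": 0.5, "x": -1, "y": 0, "z": 1, "ax": 0, "ay": 0, "az": 0}, {"claw": 0.5, "x": -1, "y": 0, "z": 1, "ax": 0, "ay": 0, "az": 0}, {"claw": 0.5, "x": -1, "y": 0, "z": 0, "ax": 0, "ay": 0, "az": 0}]'

```text
clock: 42.6
tcp_pos: [0.4994, 0.1628, 0.256]
orientation: [0.003, 0.533, 0.846, 0.002]
wrist_force: [1.3, -0.6, 1.1]
finger_gap: 0.0424
```

Request:
servo_tool --increments '[{"claw": 0.5, "x": -1, "y": -1, "z": 0, "ax": 0, "ay": 0, "az": 0}, {"claw": 0.5, "x": -0.5, "y": -1, "z": 0, "ax": 0, "ay": 0, "az": 0}, {"claw": 0.5, "x": 0, "y": -1, "z": 0, "ax": 0, "ay": 0, "az": 0}, {"claw": 0.5, "x": 0, "y": -1, "z": 0, "ax": 0, "ay": 0, "az": 0}, {"claw": 0.5, "x": 0, "y": -1, "z": 0, "ax": 0, "ay": 0, "az": 0}]'

```text
clock: 43.1
tcp_pos: [0.4606, 0.0367, 0.2526]
orientation: [0.001, 0.533, 0.846, 0.0]
wrist_force: [0.4, -0.3, -0.8]
finger_gap: 0.0429
```

Request:
servo_tool --increments '[{"claw": 0.5, "x": 0, "y": -1, "z": 0, "ax": 0, "ay": 0, "az": 0}, {"claw": 0.5, "x": 0, "y": -1, "z": 0, "ax": 0, "ay": 0, "az": 0}, {"claw": 0.5, "x": 0, "y": -1, "z": 0, "ax": 0, "ay": 0, "az": 0}, {"claw": 0.5, "x": 0, "y": -0.7, "z": 0, "ax": 0, "ay": 0, "az": 0}, {"claw": 0.5, "x": 0, "y": 0, "z": 0, "ax": 0, "ay": 0, "az": 0}]'

```text
clock: 43.6
tcp_pos: [0.461, -0.0567, 0.2522]
orientation: [0.001, 0.535, 0.845, -0.0]
wrist_force: [0.0, 0.8, -0.3]
finger_gap: 0.0426
```

```bash
python3 -c "
from h import *
st();snap('top','t28');snap('side','s28')"
```

```text
t 43.6 tcp [ 0.461  -0.0567  0.2522] jawyaw 25.35 z [ 9.e-04 -6.e-04 -1.e+00] gap 0.0426 F [ 0.   0.8 -0.3] j [-0.3   0.1  -0.22  1.26 -0.    0.83]
```

View pics/t28.png

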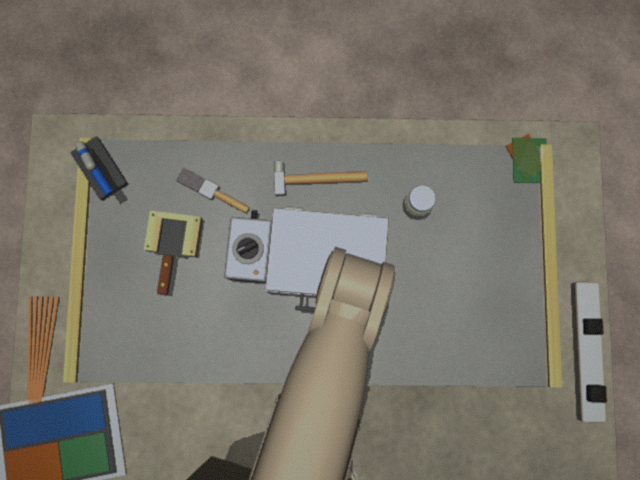

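View pics/s28.png

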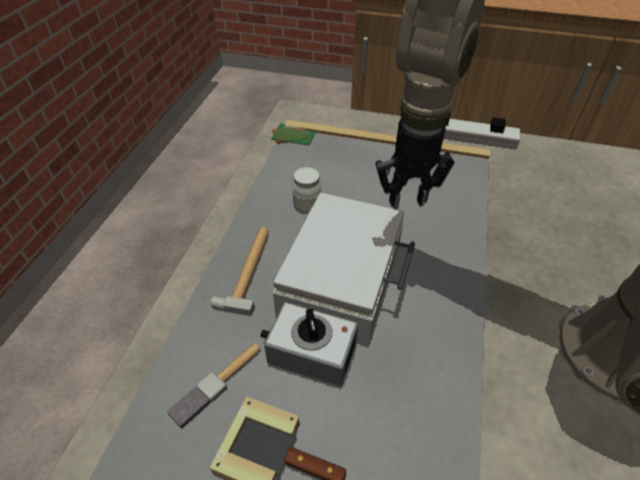

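```bash
python3 -c "
import cv2,numpy as np
im=cv2.imread('pics/t28.png')
a=cv2.resize(im[200:300,135:235],None,fx=4,fy=5,interpolation=cv2.INTER_CUBIC);b=cv2.resize(im[215:285,220:275],(400,500),interpolation=cv2.INTER_CUBIC)
cv2.imwrite('pics/t28c.png',np.hstack([a,b]))"
```

```text
(no output)
```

View pics/t28c.png

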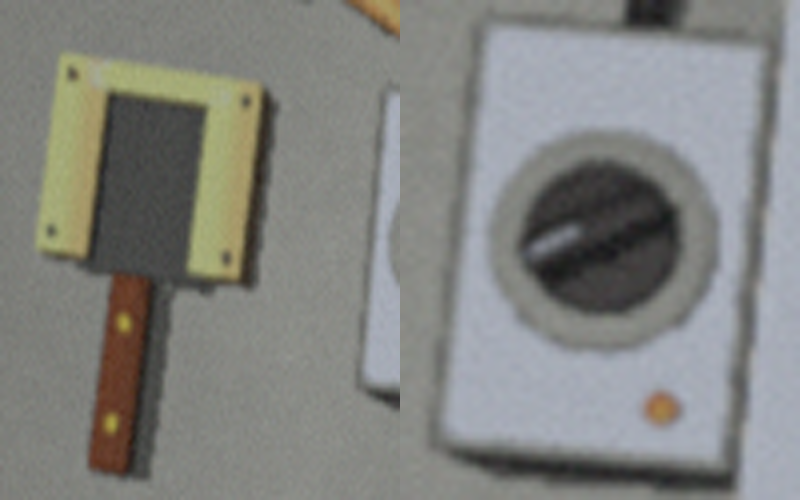

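```bash
python3 -c "
from h import *
print(env.hand_in()); st()"
```

```text
the job is handed in; nothing more can be done
None
the job is handed in; nothing more can be done
```

I finished the job in the order asked and handed it in after about 44 s of robot time.

- **Scraper:** I pushed it blade first into its holder until it met the back stop with about 8 N. In the last pictures only about 5 mm of the blade shows at the mouth, as expected when it is fully home.
- **Moulds:** Two were present. I stood both upright on the shelf about 0.1 m apart, with more than 20 mm clear to each other and to the walls. They were still standing just before I lowered the lid; the shut lid hides them, so I could not check again after that.
- **Lid:** I lowered it slowly by its handle until it rested on the rim at the expected height. I held it there with about 17 N, and it stayed shut when released.
- **Switch:** I turned it 60° clockwise. The torque reversed past half way as it snapped over, and the last picture shows it still turned to on.
- **Bystanders:** The jar, hammer and brush look untouched in the final pictures, and I saw nothing knocked aside during the run.

The top and side camera positions disagreed by about 2–3 mm throughout, so I used averages. No other checks failed or disagreed.

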